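Exchange the failed low module between two tall ones in a keyed plug-in rack

TASK

The low module in the middle bay of the plug-in rack has failed, and its two tall neighbours leave no room for fingers beside it: pull both tall modules and stand them upright on the shallow black tray, then stand the failed module upright in the empty red bin. Plug into the middle bay, fully home, the one of the two spare low modules whose wide white key rib sits on the same side as the failed one's, and leave the other spare standing where it is. Then plug each tall module fully home again in the bay it came from, and let go of everything.

Things in the scene. Friction and masses are not known exactly. Their poses are not given: they have to be found in the camera images.
- rack: Fixed rack, base 116 (x) x 150 (y) x 8 mm. Bays at y = -42, 0, 42 mm. Two black guide plates across x = -45 and 45 mm, 8 mm thick, 40 mm high, with an open slot per bay: front (-x) 15 mm wide, 9 mm to +y of the bay's middle; rear 11 mm wide, at the middle. A module, axes along the rack's, drops straight down, ribs in slots, 3 mm play, onto the base; no latch. Origin: centre of the underside.
- module_fins: Tall plug-in module 76 (x) x 32 (y) x 96 (z) mm, 0.24 kg: black case, its upper 40 mm an aluminium heatsink with fins across y (solid to the touch). Ribs and key as on the failed module. Stands in an outer bay of the rack, left or right differs. Grip its y sides near the top. Origin: centre of the underside.
- module_terminals: Tall plug-in module 76 (x) x 32 (y) x 96 (z) mm, 0.24 kg: grey case, a green terminal block let into each end of its top, the middle 48 mm flat-sided to the top. Ribs and key as on the failed module. Stands in an outer bay of the rack, left or right differs. Grip its y sides near the top. Origin: centre of the underside.
- failed: Low plug-in module, dark steel case 76 (x) x 34 (y) x 58 (z) mm, 0.18 kg, paper label on top. White 9 mm deep ribs down both ends, 48 mm high: rear (+x) 6 mm wide, central; front (-x) key rib 10 mm wide, its middle 9 mm to +y. Stands in the rack's middle bay, 9 mm of air to each tall neighbour. Origin: centre of the underside.
- spare_a: Low plug-in module, dark steel case 76 (x) x 34 (y) x 58 (z) mm, 0.18 kg, paper label on top. White 9 mm deep ribs down both ends, 48 mm high: rear (+x) 6 mm wide, central; front (-x) key rib 10 mm wide, its middle 9 mm to +y as on the failed one: it fits. Stands on a 4 mm rubber pad, 66 mm from the other spare, left or right differs. Origin: centre of the underside.
- spare_b: Low plug-in module, dark steel case 76 (x) x 34 (y) x 58 (z) mm, 0.18 kg, paper label on top. White 9 mm deep ribs down both ends, 48 mm high: rear (+x) 6 mm wide, central; front (-x) key rib 10 mm wide, its middle 9 mm to -y, the mirror image: it does not fit. Stands on the same 4 mm pad. Origin: centre of the underside.
- tray: Fixed shallow black tray 130 (x) x 150 (y) mm, walls 3 mm thick and 12 mm high, floor 3 mm above the bench. Holds both tall modules, lengths along x, at y = -37 and +37 mm. Origin: centre of its underside.
- bin: Fixed open, empty red plastic bin 122 (x) x 107 (y) x 64 mm, inside 116 (x) x 100 (y) mm, floor 2 mm above the bench. A low module stands in it with its length along x, 33 mm beside it for each finger. Origin: centre of its underside.

How it is judged (in metres and radians):
On the way, in this order (a step that is already met when the one before it is completed fails the run):
1. both tall modules stand upright and released on the black tray (x of module_fins in the frame of tray between -0.06 and 0.06 m and y of module_fins in the frame of tray between -0.07 and 0.07 m and z of module_fins in the frame of tray between -0.005 and 0.012 m and angle between each of module_fins, module_terminals's own z axis and vertical below 0.15 rad and contact force between each of module_fins, module_terminals and the fingers below 0.2 N and x of module_terminals in the frame of tray between -0.06 and 0.06 m and y of module_terminals in the frame of tray between -0.07 and 0.07 m and z of module_terminals in the frame of tray between -0.005 and 0.012 m), for 0.2 s.
2. the failed module stands upright and released in the red bin (x of failed in the frame of bin between -0.03 and 0.03 m and y of failed in the frame of bin between -0.04 and 0.04 m and z of failed in the frame of bin between -0.005 and 0.012 m and angle between failed's own z axis and vertical below 0.15 rad and contact force between failed and the fingers below 0.2 N), for 0.2 s.
3. the matching spare is fully home in the middle bay (x of spare_a in the frame of rack between -0.008 and 0.008 m and y of spare_a in the frame of rack between -0.008 and 0.008 m and z of spare_a in the frame of rack between 0.002 and 0.012 m and angle between spare_a's own z axis and vertical below 0.08 rad and angle between the x axis of spare_a and the x axis of rack, either way round below 0.12 rad), for 0.2 s.
4. each tall module is fully home again in its own bay (distance of each of module_fins, module_terminals from where it was at the start of the episode below 0.01 m and z of module_fins in the frame of rack between 0.002 and 0.012 m and angle between each of module_fins, module_terminals's own z axis and vertical below 0.08 rad and angle between the x axis of each of module_fins, module_terminals and the x axis of rack, either way round below 0.12 rad and z of module_terminals in the frame of rack between 0.002 and 0.012 m), for 0.2 s.
At the end, for the whole second after the job is handed in: Tall modules within 10 mm of their start, matching spare within 8 mm of the middle bay; all three upright (0.08 rad), along the rack (0.12 rad), at most 4 mm off its base. Failed module upright (0.15 rad) on the bin's floor, other spare within 15 mm of its start. All released, at rest (all of step 2 and all of step 3 and all of step 4 and distance of spare_b from where it was at the start of the episode below 0.015 m and linear speed of each of module_fins, module_terminals, failed, spare_a below 0.03 m/s and contact force between each of module_fins, module_terminals, spare_a and the fingers below 0.2 N); the robot touches nothing.
It fails at once if a module is tipped over (more than 0.7 rad) (angle between any of module_fins, module_terminals, failed, spare_a, spare_b's own z axis and vertical above 0.7 rad).
It fails at once if the other spare is carried off or knocked about (more than 40 mm) (distance of spare_b from where it was at the start of the episode above 0.04 m).
It also fails if it takes over 138 s, if anything falls off the work surface, if the arm or the gripper's body presses on something with over 40 N, if the wrist force passes 120 N, or if a joint passes its speed limit or range.

ROBOT

A 6-joint arm with a two-finger parallel gripper is mounted at the origin on a cart in front of the work surface, level with it; the furniture and walls round the work are solid. World frame = base frame: x ahead of the robot, y to its left, z up, the work surface at z = 0. Lengths are in m, angles in degrees, forces in N, time in s.
With the tool pointing down it reaches from about 0.3 to 0.75 m from the base axis. Payload 8.5 kg.
Tool frame: the origin (TCP) lies at the very end of the fingers, on their centre line; the grasp point (between the pads) lies 19 mm behind it; z points along the fingers, y is the direction in which the jaws open and shut (so a half turn about z gives the same grasp; the last joint's range is limited). The gripper opens to 85 mm and grips with 20 to 120 N. Pads are 22 mm wide; open, the fingers measure 114 mm over their backs; the gripper's body (76 mm by 85 mm) begins 54 mm behind the grasp point. The pads swing forward as they close: fully open they stand 13 mm farther back than shut.
Start: joints at [63.696, 21.807, 74.336, -0, 83.858, -12.336], TCP at [0.133, 0.534, 0.231] pointing down, gripper open.
Joint ranges: [-178.18, 178.18], [-50.72, 133.34], [12.68, 142.11], [-81.47, 261.47], [9.98, 163.14], [-165.26, 165.26]. Speed limits (degrees/s): [136.94, 136.94, 180, 180, 180, 180].

INTERFACE

Orientations are given as a 3x3 rotation matrix whose columns are the frame's x, y, z axes.
In Python, from rig import env, vision, close_job, spotter gives the robot as it stands. The module is installed in compiled form; this text tells all that it offers.
- The arm moves only by the tool jog_arm, never from a script. Its argument "plan" is a list that holds one entry, the list of rows, each a list of 6 numbers: the shift along the tool's x, y, z in units of 40 mm (1.0 is 40 mm), then the turn, a rotation vector about the tool's x, y, z in units of 0.15 rad (1.0 is 0.15 rad). A call has 1 to 10 rows; each row shifts and turns the commanded pose from where the row before left it, along the tool's axes as they then stand; what a row does not reach is not made up. A row lasts 1/10 s, in which the tool goes at most 50 mm and 8.59 degrees, less where a joint would pass 70% of its speed; a pose out of reach is approached as far as the arm can. A call with a number of a shift or a turn outside -1 to 1 is refused whole. A call with a gripper value outside its range is refused whole. "grip" is the opening, from -1 (shut) to 1 (fully open), set as the call begins (left out, the last holds). The fingers move at their own pace and stop on an object; "squeeze" is the grip in N (left out, the last holds). Time passes only in rows, so rows that do not move let the fingers close. It gives the time, the measured TCP pose, the force and the opening at its end, in the units of the state.
- env.observe(): the state, without advancing time (a new reading comes with each control period).
- vision.get_image(name): name is "scene" or "top" or "wrist"; returns (picture, depth): 420x560x3 uint8, red, green, blue; 420x560 float32, m along the optical axis (not along the pixel's ray), 0 where there is no reading.
- vision.camera_info(name): a dict with "fx", "fy", "cx", "cy" (pixels), "rvec" (rotation vector, rad) and "tvec" (3), from world to camera coordinates, as OpenCV has them. Camera axes: x right, y down, z forward; pixel columns grow to the right and rows downward; lengths in m; the calibration is good to about 2 mm. The wrist camera is an equidistant fisheye: a pixel r from the principal point sees the ray r / f radians off the axis. A picture is of the moment at which its call begins: read the wrist's pose just before it. camera_info takes no time and is no camera call; for the wrist camera it gives the pose at the moment of the call.
- close_job(): hands the job in, once; it reports no verdict.
Trained networks look in the newest picture that a camera, given by its name, has taken for a name from the list of things; names that differ only in an ending like _2 or _b are one class to them, and where a whole thing is asked for, a point or a joint stands for the part that bears it (a point fixed in the world has none). Each returns a list of dicts, best first, with "score" (0 to 1); they miss things now and then, are a little off and sometimes report something else, mostly with a low value. They report only what shows in the picture. A call takes as long as a camera call.
- spotter.trace(camera, query): "pixels" (420x560 bool, what is visible of it) and "rect" ([left, top, right, bottom] in pixels, round what is visible of it).
The state is a dict: "time_s": time; "q": joint angles; "qvel": joint speeds; "joint_efforts": joint torques, N m; "position": TCP position; "tool_rot": TCP orientation; "ft_force": force on the tool from outside, world axes, zero at the start; "wrist_torque": the same for the moment, N m; "grip_width": finger opening in m.
Only numpy, scipy, OpenCV 4.12 (cv2) and the standard library are available. Lean on these libraries where they do the work, as an engineer would, in place of code of your own. Each camera call takes 0.05 s, during which the arm holds its last target.

## Working session

There is one attempt and no reset: what is moved stays moved. The work goes in short steps, Python scripts to look and compute and a tool call to move; the robot and the scene stay as the last step left them, time stands still between calls to the robot, and variables do not carry over. Pictures are saved under pics/ and viewed, and the job is handed in when it is done.

Besides the shell and the picture viewer there is one more tool, called after "Call:" as a command line: name --argument value ..., lists and objects as JSON in quotes. jog_arm: Moves the arm, as the interface text tells. Its arguments: {"type":"object","properties":{"plan":{"type":"array"},"grip":{"type":"number"},"squeeze":{"type":"number"}},"required":["plan"]}

```bash
ls; mkdir -p pics; python3 - <<'E'
from rig import env, vision, spotter
import cv2, numpy as np
s=env.observe()
for k,v in s.items(): print(k,np.round(v,4).tolist())
for n in ["scene","top","wrist"]:
    im,d=vision.get_image(n); cv2.imwrite(f"pics/{n}0.png",im[:,:,::-1]); np.save(f"pics/{n}0.npy",d)
    print(n,{k:np.round(v,4).tolist() for k,v in vision.camera_info(n).items()})
E
```

```text
pics
time_s 0.0
q [63.6958, 21.8421, 74.3858, 0.0001, 83.8591, -12.3371]
qvel [-0.0081, 0.0308, -0.0569, -0.0047, 0.0387, 0.0371]
joint_efforts [-0.0004, -44.8464, -23.1268, -0.0003, 0.0049, -0.0]
position [0.1326, 0.5335, 0.2307]
tool_rot [[-0.9704, 0.2414, -0.0007], [0.2414, 0.9704, -0.0014], [0.0003, -0.0015, -1.0]]
ft_force [0.9684, 0.1432, 0.0083]
wrist_torque [0.0226, 0.0612, -0.0206]
grip_width 0.0849
scene {'fx': 397.7201, 'fy': 397.7201, 'cx': 277.839, 'cy': 205.4726, 'rvec': [2.1131, -0.5311, 0.2821], 'tvec': [-0.3956, 0.2328, 0.6488]}
top {'fx': 477.9751, 'fy': 477.9751, 'cx': 277.9588, 'cy': 205.5247, 'rvec': [2.1459, -2.1533, 0.1098], 'tvec': [0.1189, 0.481, 1.2486]}
wrist {'fx': 325.1923, 'fy': 325.1923, 'cx': 281.1259, 'cy': 205.4805, 'rvec': [-2.2762, -1.7797, -0.2712], 'tvec': [-0.5493, -0.0392, 0.3815]}
```

View pics/scene0.png

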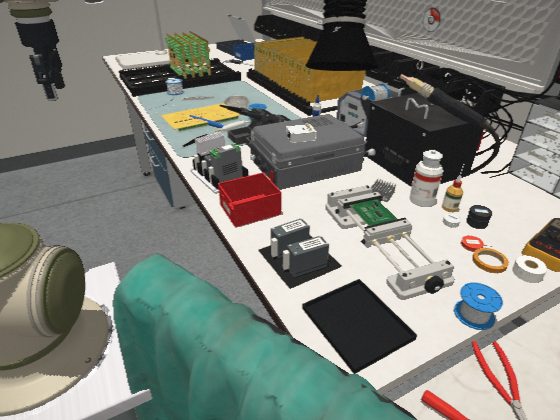

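View pics/top0.png

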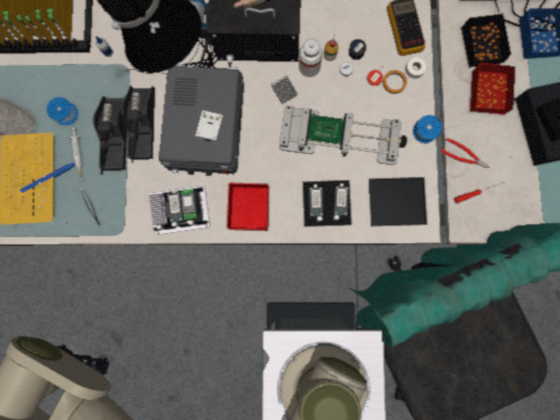

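View pics/wrist0.png

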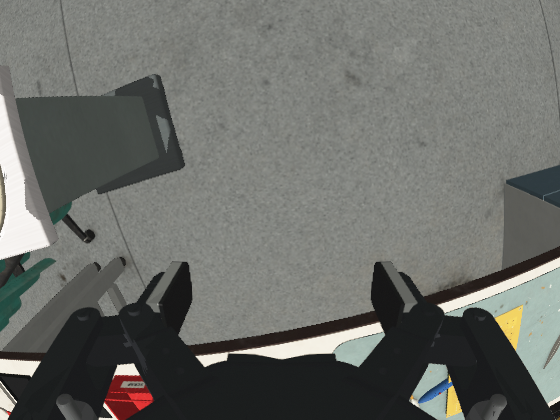

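```bash
cat > h.py <<'E'
import numpy as np, cv2
from rig import env, vision, spotter
def cam(n):
    c=vision.camera_info(n); R=cv2.Rodrigues(np.array(c['rvec'],float))[0]; return c,R,np.array(c['tvec'],float)
def proj(n,P,C=None):
    c,R,t=C or cam(n); p=np.atleast_2d(P)@R.T+t
    if n=='wrist':
        r=np.hypot(p[:,0],p[:,1]); th=np.arctan2(r,p[:,2]); k=th/np.maximum(r,1e-9)
        return np.c_[c['cx']+c['fx']*k*p[:,0],c['cy']+c['fy']*k*p[:,1]]
    return np.c_[c['cx']+c['fx']*p[:,0]/p[:,2],c['cy']+c['fy']*p[:,1]/p[:,2]]
def cloud(n,d,C=None):
    c,R,t=C or cam(n); v,u=np.mgrid[:d.shape[0],:d.shape[1]]
    a=(u-c['cx'])/c['fx'];b=(v-c['cy'])/c['fy']
    if n=='wrist':
        th=np.hypot(a,b); k=np.tan(th)/np.maximum(th,1e-9); a=a*k;b=b*k
    p=np.stack([a*d,b*d,d],-1)
    return (p-t)@R   # world
E
python3 - <<'E'
from h import *
im=cv2.imread('pics/top0.png');d=np.load('pics/top0.npy')
cv2.imwrite('pics/top0z.png',cv2.resize(im[140:260,130:440],None,fx=2.5,fy=2.5,interpolation=cv2.INTER_CUBIC))
im2=cv2.imread('pics/scene0.png')
cv2.imwrite('pics/scene0z.png',cv2.resize(im2[110:310,170:370],None,fx=3,fy=3,interpolation=cv2.INTER_CUBIC))
print(proj('top',[[0,0,0],[.133,.534,.231]]))
P=cloud('top',d)
for n in ['rack','module_fins','module_terminals','failed','spare_a','tray','bin']:
    for r in spotter.trace('top',n)[:3]:
        m=r['pixels']; q=P[m]; q=q[(d[m]>0)]
        print(n,round(r['score'],2),np.round(r['rect']),m.sum(),np.round(np.median(q,0),3),np.round(np.percentile(q,[2,98],axis=0),3).tolist())
E
```

```text
[[323.46668131 389.65854731]
 [ 86.06026028 353.38389343]]
rack 0.64 [154. 183. 209. 237.] 590 [0.434 0.337 0.009] [[0.411, 0.312, 0.001], [0.534, 0.447, 0.041]]
module_fins 0.66 [151. 194. 171. 231.] 577 [0.465 0.422 0.084] [[0.426, 0.409, 0.026], [0.504, 0.447, 0.106]]
module_terminals 0.67 [179. 187. 198. 225.] 590 [0.475 0.339 0.1  ] [[0.436, 0.325, 0.017], [0.516, 0.362, 0.108]]
failed 0.94 [169. 191. 187. 226.] 448 [0.472 0.387 0.065] [[0.433, 0.368, 0.032], [0.518, 0.405, 0.07]]
spare_a 0.96 [330. 183. 351. 222.] 491 [ 0.489 -0.043  0.06 ] [[0.448, -0.064, 0.002], [0.535, -0.028, 0.067]]
tray 0.87 [368. 176. 422. 226.] 2657 [ 0.495 -0.206  0.002] [[0.432, -0.278, -0.004], [0.557, -0.132, 0.013]]
bin 0.87 [229. 184. 270. 234.] 1930 [0.481 0.202 0.003] [[0.418, 0.147, -0.003], [0.537, 0.25, 0.066]]
```

View pics/top0z.png

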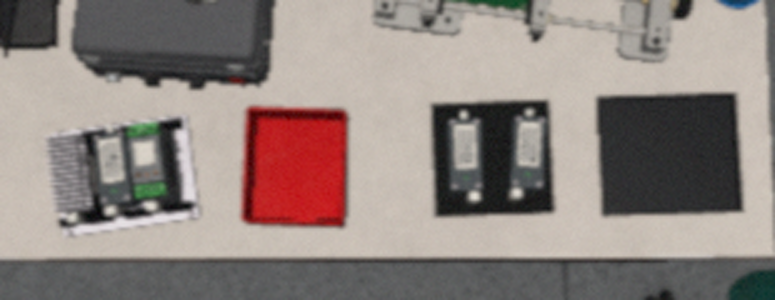

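View pics/scene0z.png

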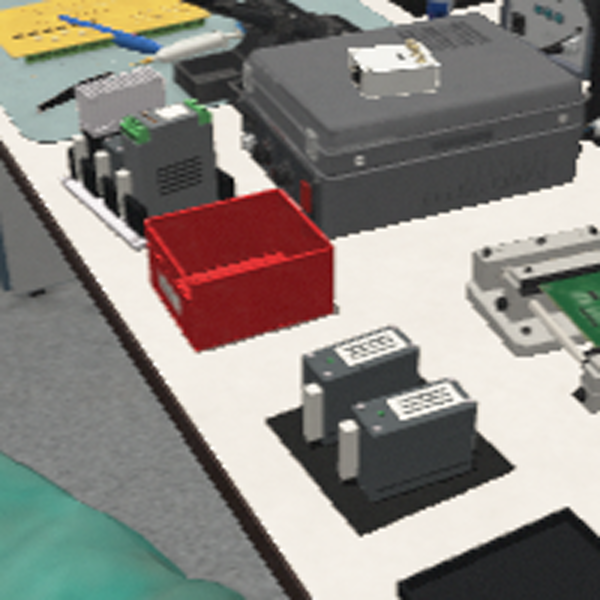

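```bash
python3 - <<'E'
from h import *
s=env.observe(); T=np.array(s['tool_rot']);p=np.array(s['position'])
c,R,t=cam('wrist'); C=-R.T@t
print('cam in tool',T.T@(C-p)); print('cam axes in tool (cols)\n',np.round(T.T@R.T,3))
d=np.load('pics/top0.npy');P=cloud('top',d)
# obstacles height map: coarse max z over x,y
m=(d>0); Q=P[m]
for x in np.arange(.35,.75,.05):
    print(round(x,2),[int(1000*np.max(Q[(abs(Q[:,0]-x)<.025)&(abs(Q[:,1]-y)<.025),2],initial=-1)) for y in np.arange(.55,-.35,-.05)])
E
```

```text
cam in tool [ 0.07672695 -0.00023959 -0.14432772]
cam axes in tool (cols)
 [[ 0.    -0.954 -0.299]
 [ 1.     0.     0.   ]
 [-0.    -0.299  0.954]]
0.35 [-745, -745, -743, -748, -742, -747, -741, -747, -746, -747, -748, -745, -748, -746, -748, -745, -747, -165]
0.4 [7, 6, 56, 40, 11, 6, 66, 67, 67, 7, 6, 6, 7, 7, 5, 7, 6, 5]
0.45 [9, 6, 108, 112, 109, 94, 67, 9, 68, 9, 65, 66, 67, 11, 16, 14, 16, 14]
0.5 [8, 6, 106, 107, 111, 33, 69, 9, 67, 6, 70, 67, 67, 8, 17, 9, 9, 14]
0.55 [141, 8, 8, 30, 54, 67, 104, 67, 69, 7, 8, 65, 66, 5, 14, 14, 14, 15]
0.6 [133, 143, 94, 119, 119, 119, 119, 84, 6, 6, 7, 6, 51, 6, 36, 50, 6, 5]
0.65 [114, 128, 34, 120, 120, 143, 144, 92, 5, 52, 61, 57, 63, 51, 37, 51, 50, 49]
0.7 [101, 104, 81, 117, 120, 147, 148, 103, 7, 50, 61, 57, 61, 59, 37, 51, 51, 51]
```

Call:
jog_arm --plan '[[[-0.9,-0.16,-0.1,0,0,0],[-0.9,-0.16,-0.1,0,0,0],[-0.9,-0.16,-0.1,0,0,0],[-0.9,-0.16,-0.1,0,0,0],[-0.9,-0.16,-0.1,0,0,0],[-0.9,-0.16,-0.1,0,0,0],[-0.9,-0.16,-0.1,0,0,0],[-0.9,-0.16,-0.1,0,0,0],[-0.9,-0.16,-0.1,0,0,0],[-0.9,-0.16,-0.1,0,0,0]]]'

```text
time_s: 1.5
position: [0.4679, 0.3839, 0.2715]
tool_rot: [[-0.97, 0.242, -0.0], [0.242, 0.97, 0.0], [0.0, 0.0, -1.0]]
ft_force: [-0.5, -0.5, -0.0]
grip_width: 0.0852
```

Call:
jog_arm --plan '[[[0,0,0,0,0,-0.85],[0,0,0,0,0,-0.85],[0,0,0,0,0,-0.85],[0,0,0,0,0,0],[0,0,0,0,0,0]]]'

```text
time_s: 2.0
position: [0.4666, 0.3847, 0.2713]
tool_rot: [[-0.991, -0.135, -0.0], [-0.135, 0.991, -0.0], [0.0, -0.0, -1.0]]
ft_force: [-0.0, -0.4, 0.1]
grip_width: 0.0854
```

```bash
python3 - <<'E'
from h import *
s=env.observe(); print(s['time_s'],np.round(s['position'],4),np.round(s['tool_rot'],3).tolist(),np.round(s['q'],1))
C=cam('wrist'); im,d=vision.get_image('wrist'); cv2.imwrite('pics/w1.png',im[:,:,::-1]); np.save('pics/w1.npy',d)
P=cloud('wrist',d,C); np.save('pics/w1P.npy',P)
for n in ['rack','module_fins','module_terminals','failed']:
    for r in spotter.trace('wrist',n)[:2]:
        m=r['pixels']&(d>0); q=P[m]
        print(n,round(r['score'],2),np.round(r['rect']),m.sum(),np.round(np.median(q,0),3),np.round(np.percentile(q,[2,98],axis=0),3).tolist())
E
```

```text
2.0 [0.4666 0.3847 0.2713] [[-0.991, -0.135, -0.0], [-0.135, 0.991, -0.0], [0.0, -0.0, -1.0]] [ 28.3  26.2  60.6  -0.   93.2 -69.5]
rack 0.89 [222. 129. 341. 219.] 2610 [0.429 0.373 0.01 ] [[0.409, 0.31, 0.007], [0.517, 0.449, 0.042]]
module_fins 0.71 [301. 135. 342. 228.] 3046 [0.46  0.425 0.098] [[0.421, 0.407, 0.02], [0.503, 0.445, 0.107]]
module_terminals 0.76 [223. 134. 264. 226.] 3091 [0.471 0.346 0.105] [[0.433, 0.327, 0.012], [0.514, 0.364, 0.107]]
failed 0.58 [268. 139. 300. 218.] 2173 [0.468 0.387 0.068] [[0.429, 0.368, 0.035], [0.509, 0.404, 0.07]]
```

View pics/w1.png

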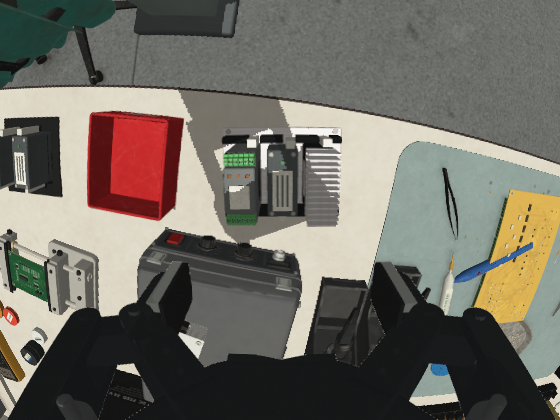

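```bash
cat >> h.py <<'E'
def rectfit(Q,band):
    q=Q[(Q[:,2]>band[0])&(Q[:,2]<band[1])]
    (c,s,a)=cv2.minAreaRect((q[:,:2]*1000).astype(np.float32))
    if s[0]<s[1]: s=(s[1],s[0]); a+=90
    a=(a+90)%180-90
    return np.round(c,1),np.round(s,1),round(a,1),len(q),np.round(np.median(q[:,2]),4)
def robust(Q,band,yaw0=None):
    # yaw by PCA, extents by 1/99 pct
    q=Q[(Q[:,2]>band[0])&(Q[:,2]<band[1])][:,:2]*1000
    q=q[np.all(abs(q-np.median(q,0))<70,1)]
    best=None
    for a in (np.arange(-25,25,.25) if yaw0 is None else [yaw0]):
        c,s=np.cos(np.radians(a)),np.sin(np.radians(a)); R=np.array([[c,s],[-s,c]])
        r=q@R.T; lo,hi=np.percentile(r,[1,99],axis=0); A=np.prod(hi-lo)
        if best is None or A<best[0]: best=(A,a,R.T@((lo+hi)/2),hi-lo)
    return best[1],np.round(best[2],1),np.round(best[3],1),len(q)
E
python3 - <<'E'
from h import *
im=cv2.imread('pics/w1.png');d=np.load('pics/w1.npy');P=np.load('pics/w1P.npy')
cv2.imwrite('pics/w1z.png',cv2.resize(im[110:240,200:360],None,fx=4.5,fy=4.5,interpolation=cv2.INTER_CUBIC))
for n,b in [('module_fins',(.095,.115)),('module_terminals',(.095,.115)),('failed',(.06,.075))]:
    r=spotter.trace('wrist',n)[0]; Q=P[r['pixels']&(d>0)]
    print(n,rectfit(Q,b),robust(Q,b), robust(Q,b,7.75))
E
```

```text
module_fins (array([466.3, 427.3]), array([75.4, 32.8]), 8.6, 1760, np.float64(0.1039)) (np.float64(8.0), array([466., 427.]), array([74.5, 31. ]), 1760) (7.75, array([466., 427.]), array([74.6, 31.1]), 1760)
module_terminals (array([478.1, 344. ]), array([75.3, 32.5]), 8.0, 2278, np.float64(0.1056)) (np.float64(8.25), array([477.9, 344.4]), array([73.9, 31.4]), 2278) (7.75, array([477.9, 344.4]), array([73.9, 31.5]), 2278)
failed (array([473.2, 386.8]), array([74.7, 33.8]), 7.3, 1982, np.float64(0.0679)) (np.float64(8.5), array([472.8, 386.7]), array([73. , 32.6]), 1982) (7.75, array([472.7, 386.7]), array([73. , 32.9]), 1982)
```

View pics/w1z.png

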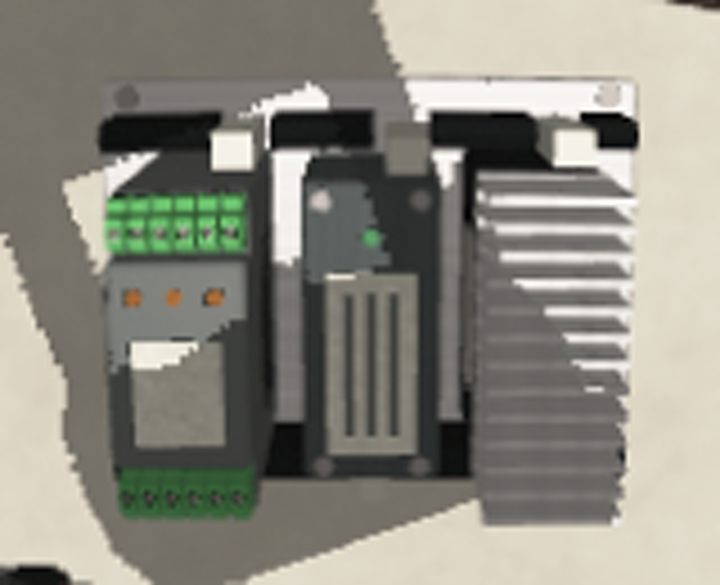

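Call:
jog_arm --plan '[[[-0.07,-0.52,0,0,0,-0.04],[-0.07,-0.52,0,0,0,0],[0,0,0.7,0,0,0],[0,0,0.7,0,0,0],[0,0,0.7,0,0,0],[0,0,0.7,0,0,0],[0,0,0.7,0,0,0],[0,0,0.4,0,0,0],[0,0,0.2,0,0,0],[0,0,0,0,0,0]]]' --grip 0.3

```text
time_s: 3.4
position: [0.4779, 0.3442, 0.1067]
tool_rot: [[-0.99, -0.144, -0.001], [-0.144, 0.99, -0.001], [0.001, -0.0, -1.0]]
ft_force: [0.3, 0.1, 0.3]
grip_width: 0.0555
```

```bash
python3 - <<'E'
from h import *
s=env.observe(); print(s['time_s'],np.round(s['position'],4),np.round(s['ft_force'],1),s['grip_width'])
im,d=vision.get_image('wrist'); cv2.imwrite('pics/w2.png',im[:,:,::-1])
E
```

```text
3.4 [0.4779 0.3442 0.1067] [0.3 0.1 0.3] 0.05553154558372354
```

View pics/w2.png

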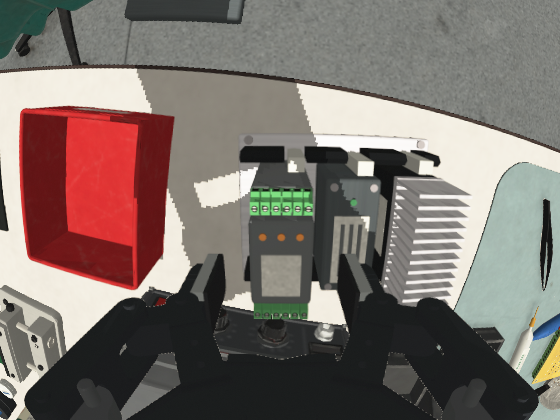

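Call:
jog_arm --plan '[[[0,0,0.4,0,0,0],[0,0,0.4,0,0,0],[0,0,0,0,0,0]]]'

```text
time_s: 3.75
position: [0.4777, 0.3441, 0.0748]
tool_rot: [[-0.99, -0.144, -0.001], [-0.144, 0.99, -0.001], [0.001, -0.0, -1.0]]
ft_force: [0.2, 0.1, 0.9]
grip_width: 0.0556
```

Call:
jog_arm --plan '[[[0,0,0,0,0,0],[0,0,0,0,0,0],[0,0,0,0,0,0],[0,0,0,0,0,0],[0,0,0,0,0,0],[0,0,0,0,0,0]]]' --grip -1 --squeeze 50

```text
time_s: 4.35
position: [0.4788, 0.3446, 0.0769]
tool_rot: [[-0.99, -0.144, 0.003], [-0.144, 0.99, 0.001], [-0.003, 0.001, -1.0]]
ft_force: [-0.3, -1.1, 6.2]
grip_width: 0.0309
```

Call:
jog_arm --plan '[[[0,0,-0.3,0,0,0],[0,0,-0.4,0,0,0],[0,0,-0.6,0,0,0],[0,0,-0.6,0,0,0],[0,0,-0.6,0,0,0],[0,0,-0.6,0,0,0],[0,0,-0.3,0,0,0],[0,0,0,0,0,0]]]'

```text
time_s: 5.15
position: [0.4784, 0.3445, 0.213]
tool_rot: [[-0.99, -0.144, 0.003], [-0.144, 0.99, 0.001], [-0.003, 0.001, -1.0]]
ft_force: [0.6, -0.4, -2.7]
grip_width: 0.0309
```

```bash
python3 - <<'E'
from h import *
im,d=vision.get_image('top'); P=cloud('top',d); cv2.imwrite('pics/top1.png',im[:,:,::-1])
for n,b in [('tray',(-.01,.02)),('bin',(.05,.08)),('bin',(-.02,.08)),('spare_a',(.055,.075)),('spare_b',(.055,.075))]:
    for r in spotter.trace('top',n)[:2]:
        Q=P[r['pixels']&(d>0)]
        print(n,r['score'],r['rect'],rectfit(Q,b),robust(Q,b))
im,d=vision.get_image('wrist'); cv2.imwrite('pics/w3.png',im[:,:,::-1])
E
```

```text
tray 0.83 [368.8, 174.4, 426.6, 225.8] (array([ 497.3, -206.5]), array([157.6, 135.5]), -88.1, 2752, np.float64(0.0022)) (np.float64(1.5), array([ 495.4, -207.4]), array([129.4, 137.9]), 2509)
bin 0.58 [307.9, 186.0, 320.0, 220.5] (array([488.,  20.]), array([90. , 31.6]), -0.9, 374, np.float64(0.061)) (np.float64(-0.75), array([487.2,  19.9]), array([79.2, 31.4]), 374)
bin 0.56 [225.6, 183.0, 270.3, 234.4] (array([477.9, 198.8]), array([122.3, 106.6]), -2.2, 261, np.float64(0.0623)) (np.float64(-1.75), array([477.8, 198.6]), array([121.5, 105.8]), 261)
bin 0.58 [307.9, 186.0, 320.0, 220.5] (array([490.8,  20.3]), array([95.8, 33.3]), 0.1, 405, np.float64(0.0608)) (np.float64(-0.75), array([488.1,  20.6]), array([84.8, 32.7]), 405)
bin 0.56 [225.6, 183.0, 270.3, 234.4] (array([484.3, 202.8]), array([136.5, 115.1]), -2.2, 1946, np.float64(0.0024)) (np.float64(-1.75), array([477.7, 198.1]), array([120.2, 104.4]), 1946)
spare_a 0.97 [308.0, 187.3, 320.9, 222.4] (array([485.8,  18.6]), array([81.4, 34. ]), -0.3, 375, np.float64(0.0612)) (np.float64(1.0), array([488.7,  19.5]), array([74.6, 33.2]), 375)
spare_a 0.84 [329.9, 186.3, 348.1, 218.3] (array([487.8, -46.2]), array([82.8, 33.9]), -3.9, 365, np.float64(0.0612)) (np.float64(-5.0), array([490.3, -46.2]), array([73.8, 33.1]), 365)
spare_b 0.97 [308.0, 187.3, 320.9, 222.4] (array([485.8,  18.6]), array([81.4, 34. ]), -0.3, 375, np.float64(0.0612)) (np.float64(1.0), array([488.7,  19.5]), array([74.6, 33.2]), 375)
spare_b 0.84 [329.9, 186.3, 348.1, 218.3] (array([487.8, -46.2]), array([82.8, 33.9]), -3.9, 365, np.float64(0.0612)) (np.float64(-5.0), array([490.3, -46.2]), array([73.8, 33.1]), 365)
```

View pics/w3.png

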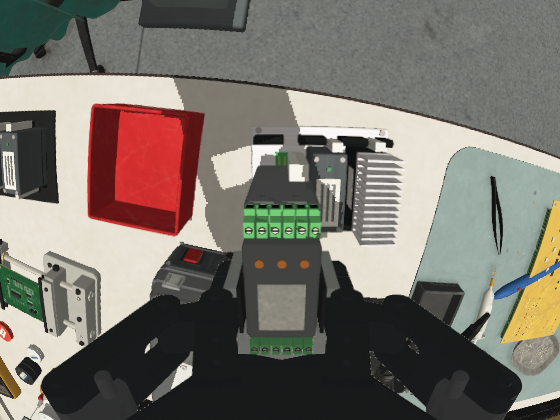

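Call:
jog_arm --plan '[[[0,0,0,0,0,0.38],[0,0,0,0,0,0.38],[0,-0.5,0,0,0,0],[0,-0.9,0,0,0,0],[0,-1,0,0,0,0],[0,-1,0,0,0,0],[0,-1,0,0,0,0],[0,-1,0,0,0,0],[0,-1,0,0,0,0],[0,-1,0,0,0,0]]]'

```text
time_s: 6.5
position: [0.4869, 0.0469, 0.2111]
tool_rot: [[-1.0, -0.031, -0.0], [-0.031, 1.0, 0.0], [0.0, 0.0, -1.0]]
ft_force: [0.4, -0.0, -3.0]
grip_width: 0.0312
```

Call:
jog_arm --plan '[[[0,-1,0,0,0,0],[0,-1,0,0,0,0],[0,-1,0,0,0,0],[0,-1,0,0,0,0],[0,-1,0,0,0,0],[0,-1,0,0,0,0],[0,-0.8,0,0,0,0],[0,-0.5,0,0,0,0],[0,0,0,0,0,0],[0,0,0,0,0,0]]]'

```text
time_s: 7.5
position: [0.496, -0.2428, 0.211]
tool_rot: [[-1.0, -0.031, -0.001], [-0.031, 1.0, 0.001], [0.001, 0.001, -1.0]]
ft_force: [0.9, -0.0, -3.7]
grip_width: 0.0313
```

```bash
python3 - <<'E'
from h import *
s=env.observe(); print(s['time_s'],np.round(s['position'],4),np.round(s['ft_force'],1),s['grip_width'])
C=cam('wrist');im,d=vision.get_image('wrist'); cv2.imwrite('pics/w4.png',im[:,:,::-1])
P=cloud('wrist',d,C)
for n,b in [('tray',(-.01,.02)),('bin',(.05,.08)),('spare_a',(.055,.075))]:
    for r in spotter.trace('wrist',n)[:2]:
        Q=P[r['pixels']&(d>0)]
        print(n,r['score'],r['rect'],rectfit(Q,b),robust(Q,b))
E
```

```text
7.5 [ 0.496  -0.2428  0.211 ] [ 0.9 -0.  -3.7] 0.031341582819592824
tray 0.67 [241.8, 116.3, 384.1, 236.3] (array([ 493.2, -206. ]), array([157.3, 130.7]), -88.8, 10901, np.float64(0.0049)) (np.float64(1.0), array([ 484.6, -193.4]), array([111.7, 119.8]), 8557)
  return _methods._mean(a, axis=axis, dtype=dtype,
  ret = ret.dtype.type(ret / rcount)
  ret = um.true_divide(
Traceback (most recent call last):
  File "h.py", line 31, in robust
    r=q@R.T; lo,hi=np.percentile(r,[1,99],axis=0); A=np.prod(hi-lo)
                   ~~~~~~~~~~~~~^^^^^^^^^^^^^^^^^
IndexError: index -1 is out of bounds for axis 0 with size 0
```

View pics/w4.png

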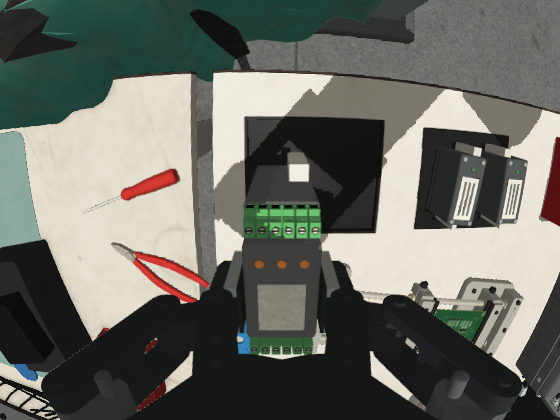

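Call:
jog_arm --plan '[[[0,0,0.4,0,0,0],[0,0,0.6,0,0,0],[0,0,0.6,0,0,0],[0,0,0.6,0,0,0],[0,0,0.6,0,0,0],[0,0,0.35,0,0,0],[0,0,0.2,0,0,0],[0,0,0,0,0,0],[0,0,0,0,0,0]]]'

```text
time_s: 8.55
position: [0.4966, -0.2433, 0.0781]
tool_rot: [[-1.0, -0.031, 0.001], [-0.031, 1.0, -0.001], [-0.001, -0.001, -1.0]]
ft_force: [-0.0, 0.6, -2.4]
grip_width: 0.0317
```

Call:
jog_arm --plan '[[[0,0,0.05,0,0,0],[0,0,0.04,0,0,0],[0,0,0,0,0,0],[0,0,0,0,0,0]]]'

```text
time_s: 8.95
position: [0.4962, -0.2435, 0.0739]
tool_rot: [[-1.0, -0.031, 0.0], [-0.031, 1.0, -0.0], [-0.0, -0.0, -1.0]]
ft_force: [-0.3, 0.0, -2.0]
grip_width: 0.0311
```

Call:
jog_arm --plan '[[[0,0,0.04,0,0,0],[0,0,0.02,0,0,0],[0,0,0,0,0,0]]]'

```text
time_s: 9.25
position: [0.4962, -0.2435, 0.0719]
tool_rot: [[-1.0, -0.031, 0.0], [-0.031, 1.0, -0.0], [-0.0, -0.0, -1.0]]
ft_force: [-2.8, 0.1, 4.3]
grip_width: 0.0313
```

Call:
jog_arm --plan '[[[0,0,0,0,0,0],[0,0,0,0,0,0],[0,0,0,0,0,0],[0,0,0,0,0,0]]]' --grip 0.3

```text
time_s: 9.65
position: [0.4962, -0.2434, 0.0713]
tool_rot: [[-1.0, -0.031, 0.0], [-0.031, 1.0, -0.0], [-0.0, -0.0, -1.0]]
ft_force: [-0.8, 0.6, 0.6]
grip_width: 0.0554
```

Call:
jog_arm --plan '[[[0,0,-0.4,0,0,0],[0,0,-0.6,0,0,0],[0,0,-0.8,0,0,0],[0,0,-0.8,0,0,0],[0,0,-0.7,0,0,0],[0,0.5,0,0,0,0],[0,0.9,0,0,0,0],[0,1,0,0,0,0],[0,1,0,0,0,0],[0,1,0,0,0,0]]]'

```text
time_s: 10.65
position: [0.49, -0.0654, 0.2026]
tool_rot: [[-1.0, -0.031, -0.001], [-0.031, 1.0, 0.001], [0.001, 0.001, -1.0]]
ft_force: [1.6, 0.9, -0.3]
grip_width: 0.0554
```

```bash
python3 - <<'E'
from h import *
s=env.observe(); print(s['time_s'],np.round(s['position'],4),np.round(s['ft_force'],1),s['grip_width'])
C=cam('wrist');im,d=vision.get_image('wrist'); cv2.imwrite('pics/w5.png',im[:,:,::-1])
P=cloud('wrist',d,C)
for n,b in [('module_terminals',(.09,.12)),('bin',(.05,.08)),('spare_a',(.055,.075))]:
    for r in spotter.trace('wrist',n)[:2]:
        Q=P[r['pixels']&(d>0)]
        try: print(n,r['score'],r['rect'],rectfit(Q,b),robust(Q,b))
        except Exception: print(n,r['rect'])
E
```

```text
10.65 [ 0.49   -0.0654  0.2026] [ 1.6  0.9 -0.3] 0.0553813018138154
module_terminals 0.93 [69.1, 138.8, 141.7, 243.5] (array([ 494.9, -243.4]), array([74.8, 32.9]), 1.9, 2419, np.float64(0.1004)) (np.float64(2.0), array([ 494.7, -242.8]), array([73.2, 30.3]), 2419)
bin 0.91 [449.4, 123.2, 558.5, 240.1] (array([476.4, 195.9]), array([122.4, 108.4]), -2.1, 2585, np.float64(0.0602)) (np.float64(-1.75), array([475.8, 194.8]), array([120.1, 104.9]), 2096)
spare_a 0.92 [338.4, 137.1, 391.6, 238.3] (array([486.1,  17.1]), array([91., 35.]), 0.3, 2844, np.float64(0.0639)) (np.float64(1.25), array([486. ,  16.7]), array([73.7, 33.4]), 2844)
spare_a 0.72 [279.8, 136.5, 324.8, 232.7] (array([486.7, -48.6]), array([80.8, 33.4]), -4.0, 2931, np.float64(0.0639)) (np.float64(-4.25), array([488.5, -48.9]), array([73.7, 32.3]), 2931)
```

View pics/w5.png

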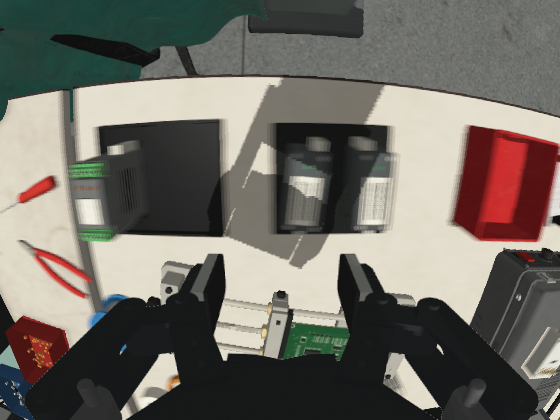

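Call:
jog_arm --plan '[[[0.02,1,0,0,0,0],[0.02,1,0,0,0,0],[0.02,1,0,0,0,0],[0.02,1,0,0,0,0],[0.02,1,0,0,0,0],[0.02,1,0,0,0,0],[0.02,1,0,0,0,0],[0.02,1,0,0,0,0],[0.02,1,0,0,0,0],[0.02,1,0,0,0,0]]]'

```text
time_s: 11.85
position: [0.471, 0.3328, 0.2027]
tool_rot: [[-1.0, -0.029, -0.0], [-0.029, 1.0, -0.0], [0.0, -0.0, -1.0]]
ft_force: [0.9, 0.2, 0.2]
grip_width: 0.0556
```

Call:
jog_arm --plan '[[[0.02,1,0,0,0,0],[0.02,0.9,0,0,0,0],[0,0.48,0,0,0,0],[0,0,0,0,0,-0.38],[0,0,0,0,0,-0.38],[0,0,0,0,0,0],[0,0,0,0,0,0]]]'

```text
time_s: 12.55
position: [0.4666, 0.4265, 0.2029]
tool_rot: [[-0.99, -0.141, -0.0], [-0.141, 0.99, -0.0], [0.0, -0.0, -1.0]]
ft_force: [-0.9, 0.4, -0.0]
grip_width: 0.0557
```

```bash
python3 - <<'E'
from h import *
s=env.observe(); print(s['time_s'],np.round(s['position'],4),np.round(s['ft_force'],1),s['grip_width'])
C=cam('wrist');im,d=vision.get_image('wrist'); cv2.imwrite('pics/w6.png',im[:,:,::-1])
P=cloud('wrist',d,C)
for n,b in [('module_fins',(.09,.12)),('failed',(.055,.075)),('rack',(.0,.02))]:
    for r in spotter.trace('wrist',n)[:2]:
        Q=P[r['pixels']&(d>0)]
        try: print(n,r['score'],r['rect'],rectfit(Q,b),robust(Q,b))
        except Exception: print(n,r['rect'])
E
```

```text
12.55 [0.4666 0.4265 0.2029] [-0.9  0.4 -0. ] 0.05569281792768467
module_fins 0.73 [262.7, 133.3, 304.1, 250.4] (array([466. , 427.5]), array([76., 32.]), 8.1, 3489, np.float64(0.1023)) (np.float64(8.0), array([465.5, 427.5]), array([74.5, 30.9]), 3489)
failed 0.76 [216.6, 137.8, 260.0, 237.5] (array([473.8, 386.5]), array([94.2, 34.9]), 8.1, 3284, np.float64(0.0678)) (np.float64(8.25), array([470.2, 386.4]), array([82.4, 33.8]), 3284)
rack 0.72 [169.5, 125.1, 313.8, 234.6] (array([475.4, 385.8]), array([154. , 121.2]), -81.8, 5691, np.float64(0.0098)) (np.float64(6.5), array([469.7, 365.5]), array([104.2, 108. ]), 4520)
```

View pics/w6.png

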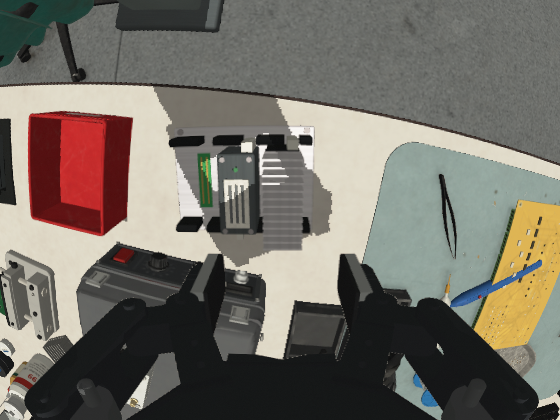

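Call:
jog_arm --plan '[[[0,0.02,0.4,0,0,0],[0,0,0.6,0,0,0],[0,0,0.6,0,0,0],[0,0,0.6,0,0,0],[0,0,0.5,0,0,0],[0,0,0.3,0,0,0],[0,0,0.2,0,0,0],[0,0,0,0,0,0]]]'

```text
time_s: 13.55
position: [0.4657, 0.4278, 0.0748]
tool_rot: [[-0.99, -0.144, -0.001], [-0.144, 0.99, -0.001], [0.001, -0.0, -1.0]]
ft_force: [0.3, 0.0, 0.3]
grip_width: 0.0556
```

Call:
jog_arm --plan '[[[0,0,0,0,0,0],[0,0,0,0,0,0],[0,0,0,0,0,0],[0,0,0,0,0,0],[0,0,0,0,0,0],[0,0,0,0,0,0]]]' --grip -1 --squeeze 50

```text
time_s: 14.15
position: [0.4663, 0.4282, 0.0765]
tool_rot: [[-0.99, -0.144, 0.002], [-0.144, 0.99, 0.001], [-0.002, 0.001, -1.0]]
ft_force: [-1.0, -1.4, 6.1]
grip_width: 0.0311
```

Call:
jog_arm --plan '[[[0,0,-0.3,0,0,0],[0,0,-0.4,0,0,0],[0,0,-0.6,0,0,0],[0,0,-0.6,0,0,0],[0,0,-0.6,0,0,0],[0,0,-0.6,0,0,0],[0,0,-0.3,0,0,0],[0,0,0,0,0,0]]]'

```text
time_s: 14.95
position: [0.4661, 0.4282, 0.213]
tool_rot: [[-0.99, -0.144, 0.002], [-0.144, 0.99, 0.002], [-0.003, 0.001, -1.0]]
ft_force: [-0.2, 0.4, -3.1]
grip_width: 0.0315
```

Call:
jog_arm --plan '[[[0,0,0,0,0,0.38],[0,0,0,0,0,0.38],[0,-0.5,0,0,0,0],[-0.03,-0.9,0,0,0,0],[-0.03,-1,0,0,0,0],[-0.03,-1,0,0,0,0],[-0.03,-1,0,0,0,0],[-0.03,-1,0,0,0,0],[-0.03,-1,0,0,0,0],[-0.03,-1,0,0,0,0]]]'

```text
time_s: 15.95
position: [0.4825, 0.1308, 0.21]
tool_rot: [[-1.0, -0.031, -0.003], [-0.031, 1.0, -0.0], [0.003, 0.0, -1.0]]
ft_force: [1.0, -0.3, -2.5]
grip_width: 0.0311
```

Call:
jog_arm --plan '[[[-0.02,-1,0,0,0,0],[-0.02,-1,0,0,0,0],[0,-1,0,0,0,0],[0,-1,0,0,0,0],[0,-1,0,0,0,0],[0,-1,0,0,0,0],[0,-0.9,0,0,0,0],[0,-0.66,0,0,0,0],[0,0,0,0,0,0],[0,0,0,0,0,0]]]'

```text
time_s: 16.95
position: [0.4936, -0.1697, 0.2101]
tool_rot: [[-1.0, -0.03, -0.002], [-0.03, 1.0, 0.002], [0.002, 0.002, -1.0]]
ft_force: [0.6, 1.0, -3.2]
grip_width: 0.0317
```

```bash
python3 - <<'E'
from h import *
s=env.observe(); print(s['time_s'],np.round(s['position'],4),np.round(s['ft_force'],1),s['grip_width'])
C=cam('wrist');im,d=vision.get_image('wrist'); cv2.imwrite('pics/w7.png',im[:,:,::-1])
E
```

```text
16.95 [ 0.4936 -0.1697  0.2101] [ 0.6  1.  -3.2] 0.03165096781771704
```

View pics/w7.png

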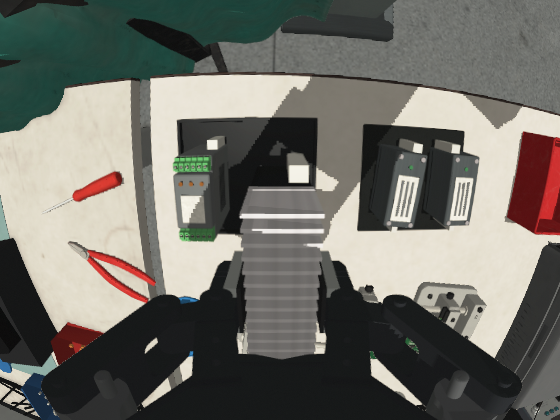

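Call:
jog_arm --plan '[[[0,0,0.4,0,0,0],[0,0,0.6,0,0,0],[0,0,0.6,0,0,0],[0,0,0.6,0,0,0],[0,0,0.6,0,0,0],[0,0,0.35,0,0,0],[0,0,0.2,0,0,0],[0,0,0.05,0,0,0],[0,0,0,0,0,0],[0,0,0,0,0,0]]]'

```text
time_s: 18.0
position: [0.4945, -0.1698, 0.0761]
tool_rot: [[-1.0, -0.031, 0.001], [-0.031, 1.0, -0.001], [-0.001, -0.001, -1.0]]
ft_force: [-0.2, -0.3, -2.7]
grip_width: 0.031
```

Call:
jog_arm --plan '[[[0,0,0.05,0,0,0],[0,0,0.04,0,0,0],[0,0,0,0,0,0]]]'

```text
time_s: 18.3
position: [0.4941, -0.1698, 0.0717]
tool_rot: [[-1.0, -0.031, -0.0], [-0.031, 1.0, 0.0], [0.0, 0.0, -1.0]]
ft_force: [0.2, -0.0, -2.7]
grip_width: 0.031
```

Call:
jog_arm --plan '[[[0,0,0.03,0,0,0],[0,0,0,0,0,0]]]'

```text
time_s: 18.5
position: [0.4942, -0.1699, 0.0715]
tool_rot: [[-1.0, -0.031, 0.001], [-0.031, 1.0, -0.0], [-0.001, -0.0, -1.0]]
ft_force: [-4.1, 1.0, 6.9]
grip_width: 0.0308
```

Call:
jog_arm --plan '[[[0,0,0,0,0,0],[0,0,0,0,0,0],[0,0,0,0,0,0],[0,0,0,0,0,0]]]' --grip 0.3

```text
time_s: 18.9
position: [0.4942, -0.1699, 0.0705]
tool_rot: [[-1.0, -0.031, 0.0], [-0.031, 1.0, -0.0], [-0.0, -0.0, -1.0]]
ft_force: [0.9, -0.1, -0.1]
grip_width: 0.0555
```

Call:
jog_arm --plan '[[[0,0,-0.4,0,0,0],[0,0,-0.6,0,0,0],[0,0,-0.8,0,0,0],[0,0,-0.8,0,0,0],[0,0,-0.7,0,0,0],[0,0.5,0,0,0,0],[0,0.9,0,0,0,0],[0.02,1,0,0,0,0],[0.02,1,0,0,0,0],[0.02,1,0,0,0,0]]]'

```text
time_s: 19.9
position: [0.4861, 0.0074, 0.2026]
tool_rot: [[-1.0, -0.03, 0.0], [-0.03, 1.0, 0.0], [-0.0, 0.0, -1.0]]
ft_force: [-0.0, 0.0, 0.2]
grip_width: 0.0559
```

Call:
jog_arm --plan '[[[0.02,1,0,0,0,0],[0.02,1,0,0,0,0],[0.02,1,0,0,0,0],[0,1,0,0,0,0],[0,1,0,0,0,0],[0,1,0,0,0,0],[0,1,0,0,0,0],[0,1,0,0,0,0],[0,0.9,0,0,0,0],[0,0.62,0,0,0,0]]]'

```text
time_s: 20.9
position: [0.4717, 0.3888, 0.2022]
tool_rot: [[-0.999, -0.032, -0.0], [-0.032, 0.999, 0.0], [0.0, 0.0, -1.0]]
ft_force: [-0.1, 0.0, 0.2]
grip_width: 0.0553
```

Call:
jog_arm --plan '[[[0,0,0,0,0,-0.38],[0,0,0,0,0,-0.38],[0,0,0,0,0,0],[0,0,0,0,0,0]]]'

```text
time_s: 21.3
position: [0.4723, 0.3865, 0.2024]
tool_rot: [[-0.99, -0.143, -0.0], [-0.143, 0.99, -0.0], [0.0, -0.0, -1.0]]
ft_force: [-0.3, -0.2, -0.9]
grip_width: 0.0558
```

```bash
python3 - <<'E'
from h import *
s=env.observe(); print(s['time_s'],np.round(s['position'],4),np.round(s['ft_force'],1),s['grip_width'])
C=cam('wrist');im,d=vision.get_image('wrist'); cv2.imwrite('pics/w8.png',im[:,:,::-1])
P=cloud('wrist',d,C)
for n,b in [('failed',(.055,.075)),('rack',(.0,.02)),('rack',(.04,.053))]:
    for r in spotter.trace('wrist',n)[:1]:
        Q=P[r['pixels']&(d>0)]
        try: print(n,r['score'],r['rect'],rectfit(Q,b),robust(Q,b,8.2))
        except Exception: print(n,r['rect'])
im,d=vision.get_image('top'); cv2.imwrite('pics/top2.png',cv2.resize(im[150:250,140:440,::-1],None,fx=2.5,fy=2.5,interpolation=cv2.INTER_CUBIC))
E
```

```text
21.3 [0.4723 0.3865 0.2024] [-0.3 -0.2 -0.9] 0.055767214936181295
failed 0.66 [260.7, 135.7, 303.2, 239.3] (array([472.8, 387.1]), array([92.3, 34. ]), 7.3, 3236, np.float64(0.0678)) (8.2, array([470.3, 386.4]), array([81.3, 33. ]), 3236)
rack 0.91 [208.7, 125.6, 350.6, 233.4] (array([476.3, 385.8]), array([156.7, 123.9]), -82.3, 9403, np.float64(0.0098)) (8.2, array([471. , 378.1]), array([109.4, 132.7]), 8012)
rack 0.91 [208.7, 125.6, 350.6, 233.4] (array([472.4, 385.6]), array([138.8,  95.7]), -82.0, 625, np.float64(0.0409)) (8.2, array([428.7, 377.4]), array([  5.8, 132.5]), 352)
```

View pics/w8.png

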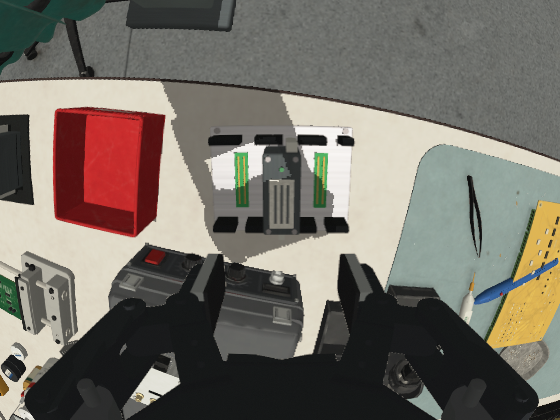

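View pics/top2.png

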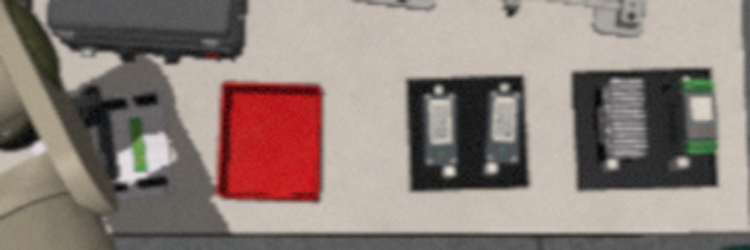

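Call:
jog_arm --plan '[[[0,0,0.4,0,0,0],[0,0,0.6,0,0,0],[0,0,0.7,0,0,0],[0,0,0.7,0,0,0],[0,0,0.6,0,0,0],[0,0,0.5,0,0,0],[0,0,0.3,0,0,0],[0,0,0.2,0,0,0],[0,0,0,0,0,0]]]'

```text
time_s: 22.45
position: [0.4722, 0.3864, 0.042]
tool_rot: [[-0.99, -0.144, -0.001], [-0.144, 0.99, -0.0], [0.001, -0.0, -1.0]]
ft_force: [0.3, 0.1, 0.1]
grip_width: 0.0553
```

Call:
jog_arm --plan '[[[0,0,0,0,0,0],[0,0,0,0,0,0],[0,0,0,0,0,0],[0,0,0,0,0,0],[0,0,0,0,0,0],[0,0,0,0,0,0]]]' --grip -1 --squeeze 50

```text
time_s: 23.05
position: [0.4729, 0.3868, 0.0437]
tool_rot: [[-0.99, -0.144, 0.002], [-0.144, 0.99, 0.001], [-0.002, 0.001, -1.0]]
ft_force: [-0.3, -0.5, 6.6]
grip_width: 0.0329
```

Call:
jog_arm --plan '[[[0,0,-0.3,0,0,0],[0,0,-0.4,0,0,0],[0,0,-0.6,0,0,0],[0,0,-0.6,0,0,0],[0,0,-0.6,0,0,0],[0,0,-0.6,0,0,0],[0,0,-0.3,0,0,0],[0,0,0,0,0,0],[0,0,0,0,0,0]]]'

```text
time_s: 23.95
position: [0.4719, 0.3863, 0.1776]
tool_rot: [[-0.99, -0.144, -0.001], [-0.144, 0.99, -0.001], [0.002, -0.001, -1.0]]
ft_force: [0.6, -0.4, -1.6]
grip_width: 0.0331
```

```bash
python3 - <<'E'
from h import *
s=env.observe(); print(s['time_s'],np.round(s['position'],4),np.round(s['ft_force'],1),s['grip_width'])
C=cam('wrist');im,d=vision.get_image('wrist'); cv2.imwrite('pics/w9.png',im[:,:,::-1])
np.save('pics/w9P.npy',cloud('wrist',d,C))
for r in spotter.trace('wrist','bin')[:1]:
    Q=cloud('wrist',d,C)[r['pixels']&(d>0)]
    print(r['score'],r['rect'],rectfit(Q,(.05,.08)),robust(Q,(.05,.08)))
E
```

```text
23.95 [0.4719 0.3863 0.1776] [ 0.6 -0.4 -1.6] 0.03306138098971029
0.85 [40.6, 109.3, 158.9, 243.8] (array([476.1, 196.3]), array([122.1, 108.7]), -2.3, 3429, np.float64(0.0612)) (np.float64(-2.0), array([475.9, 197.1]), array([120.5, 105.7]), 3429)
```

View pics/w9.png

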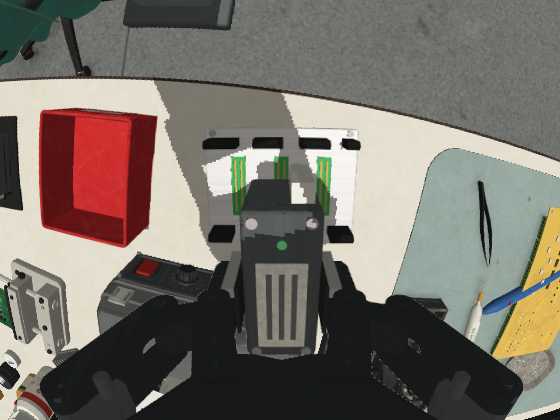

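Call:
jog_arm --plan '[[[0,0,0,0,0,0.4],[0,0,0,0,0,0.4],[0,0,0,0,0,0.4],[-0.05,-0.6,0,0,0,0],[-0.06,-1,0,0,0,0],[-0.06,-1,0,0,0,0],[-0.06,-1,0,0,0,0],[-0.06,-0.7,0,0,0,0],[0,-0.41,0,0,0,0],[0,0,0,0,0,0]]]'

```text
time_s: 25.05
position: [0.477, 0.1961, 0.1778]
tool_rot: [[-0.999, 0.038, -0.002], [0.038, 0.999, -0.001], [0.002, -0.001, -1.0]]
ft_force: [0.4, 1.2, -2.7]
grip_width: 0.0328
```

Call:
jog_arm --plan '[[[0,0,0.4,0,0,0],[0,0,0.6,0,0,0],[0,0,0.6,0,0,0],[0,0,0.6,0,0,0],[0,0,0.5,0,0,0],[0,0,0.4,0,0,0],[0,0,0.2,0,0,0],[0,0,0.1,0,0,0],[0,0,0,0,0,0]]]'

```text
time_s: 25.95
position: [0.4772, 0.1982, 0.0424]
tool_rot: [[-0.999, 0.035, -0.0], [0.035, 0.999, -0.0], [0.0, -0.0, -1.0]]
ft_force: [0.1, 0.2, -1.6]
grip_width: 0.033
```

Call:
jog_arm --plan '[[[0,0,0.05,0,0,0],[0,0,0.04,0,0,0],[0,0,0,0,0,0]]]'

```text
time_s: 26.25
position: [0.4773, 0.1979, 0.0391]
tool_rot: [[-0.999, 0.035, 0.0], [0.035, 0.999, 0.0], [-0.0, 0.0, -1.0]]
ft_force: [0.8, -0.2, -2.0]
grip_width: 0.0331
```

Call:
jog_arm --plan '[[[0,0,0.04,0,0,0],[0,0,0,0,0,0]]]'

```text
time_s: 26.45
position: [0.4775, 0.1979, 0.0379]
tool_rot: [[-0.999, 0.035, 0.001], [0.035, 0.999, 0.0], [-0.001, 0.0, -1.0]]
ft_force: [-1.3, -1.9, 3.9]
grip_width: 0.0328
```

Contact with the bin floor. Release with limited opening, rise.

Call:
jog_arm --plan '[[[0,0,0,0,0,0],[0,0,0,0,0,0],[0,0,0,0,0,0],[0,0,0,0,0,0]]]' --grip 0.2

```text
time_s: 26.85
position: [0.4773, 0.1979, 0.0373]
tool_rot: [[-0.999, 0.035, 0.0], [0.035, 0.999, 0.0], [-0.0, 0.0, -1.0]]
ft_force: [0.4, 0.6, -0.3]
grip_width: 0.0511
```

Call:
jog_arm --plan '[[[0,0,-0.4,0,0,0],[0,0,-0.6,0,0,0],[0,0,-0.8,0,0,0],[0,0,-0.8,0,0,0],[0,0,-0.8,0,0,0],[0,0,-0.5,0,0,0],[0,0,0,0,0,0],[0,0,0,0,0,0]]]'

```text
time_s: 27.65
position: [0.477, 0.1978, 0.1929]
tool_rot: [[-0.999, 0.035, -0.0], [0.035, 0.999, -0.0], [0.0, -0.0, -1.0]]
ft_force: [-0.3, -0.8, 0.3]
grip_width: 0.0514
```

```bash
python3 - <<'E'
from h import *
s=env.observe(); print(s['time_s'],np.round(s['position'],4),np.round(s['ft_force'],1),s['grip_width'])
C=cam('wrist');im,d=vision.get_image('wrist'); cv2.imwrite('pics/w10.png',im[:,:,::-1])
P=cloud('wrist',d,C)
for n in ['failed','spare_a']:
  for r in spotter.trace('wrist',n)[:3]:
    Q=P[r['pixels']&(d>0)]
    try: print(n,r['score'],r['rect'],rectfit(Q,(.052,.075)),robust(Q,(.052,.075)))
    except Exception: print(r['rect'])
E
```

```text
27.65 [0.477  0.1978 0.1929] [-0.3 -0.8  0.3] 0.051440394983638685
failed 0.73 [258.2, 138.6, 304.5, 242.0] (array([478.5, 198. ]), array([92.9, 34.1]), -2.0, 3231, np.float64(0.0621)) (np.float64(-3.0), array([475.6, 198.1]), array([78.5, 32.9]), 3231)
failed 0.28 [41.6, 162.9, 89.9, 252.3] (array([491. , -33.6]), array([93.1, 64.6]), -8.5, 1954, np.float64(0.0635)) (np.float64(-4.0), array([485.8, -46.9]), array([80.9, 33.5]), 1954)
spare_a 0.93 [79.1, 156.7, 142.9, 252.7] (array([487.2,  18. ]), array([93.7, 35. ]), 1.0, 2446, np.float64(0.0636)) (np.float64(0.5), array([483.9,  18.4]), array([81.2, 33.2]), 2446)
spare_a 0.86 [37.1, 163.3, 92.8, 248.3] (array([490.2, -32.2]), array([92.5, 67.8]), -3.0, 1977, np.float64(0.0635)) (np.float64(-3.5), array([485.9, -46.9]), array([81. , 34.1]), 1977)
```

View pics/w10.png

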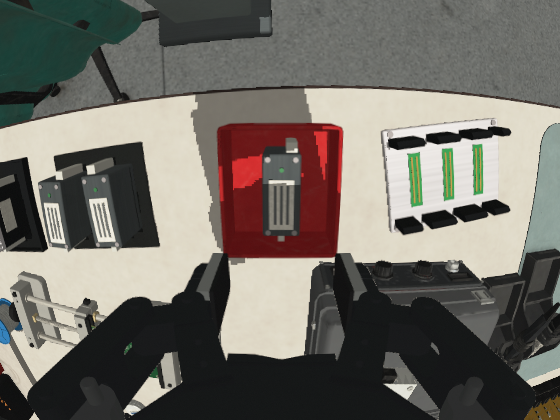

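Call:
jog_arm --plan '[[[-0.05,-0.6,0,0,0,0],[-0.08,-1,0,0,0,0],[-0.08,-1,0,0,0,0],[-0.08,-1,0,0,0,0],[-0.08,-1,0,0,0,0],[-0.08,-0.9,0,0,0,0],[-0.04,-0.62,0,0,0,0.25],[0,0,0,0,0,0],[0,0,0,0,0,0],[0,0,0,0,0,0]]]'

```text
time_s: 28.8
position: [0.4879, -0.0465, 0.1929]
tool_rot: [[-0.997, 0.071, -0.001], [0.071, 0.997, 0.001], [0.001, 0.0, -1.0]]
ft_force: [0.3, 0.2, 0.5]
grip_width: 0.0514
```

```bash
python3 - <<'E'
from h import *
s=env.observe(); print(s['time_s'],np.round(s['position'],4),np.round(s['ft_force'],1),s['grip_width'],np.round(s['tool_rot'],3)[:,1])
C=cam('wrist');im,d=vision.get_image('wrist'); cv2.imwrite('pics/w11.png',im[:,:,::-1])
P=cloud('wrist',d,C)
for n in ['spare_a']:
  for r in spotter.trace('wrist',n)[:3]:
    Q=P[r['pixels']&(d>0)]
    try: print(n,r['score'],r['rect'],rectfit(Q,(.052,.075)),robust(Q,(.052,.075)),rectfit(Q,(.061,.07)),robust(Q,(.061,.07)))
    except Exception: print(r['rect'])
cv2.imwrite('pics/w11z.png',cv2.resize(im[100:260,180:400,::-1],None,fx=3.5,fy=3.5,interpolation=cv2.INTER_CUBIC))
E
```

```text
28.8 [ 0.4879 -0.0465  0.1929] [0.3 0.2 0.5] 0.05138392603596438 [0.071 0.997 0.   ]
spare_a 0.95 [260.6, 136.4, 301.8, 242.7] (array([489.4, -48.4]), array([93.7, 34. ]), -4.0, 3351, np.float64(0.0639)) (np.float64(-5.0), array([487., -48.]), array([83.4, 32.8]), 3351) (array([488.8, -48.3]), array([75.4, 34. ]), -4.0, 3158, np.float64(0.0639)) (np.float64(-5.0), array([488.4, -48.1]), array([73.8, 32.8]), 3158)
spare_a 0.71 [324.3, 130.0, 370.6, 234.3] (array([486.8,  16.8]), array([93.4, 33.6]), 0.5, 3302, np.float64(0.0638)) (np.float64(0.75), array([483.5,  16.5]), array([81.7, 32.8]), 3302) (array([487. ,  16.8]), array([76.7, 33.6]), 0.5, 2999, np.float64(0.0639)) (np.float64(1.0), array([486.5,  16.7]), array([73.8, 32.6]), 2999)
```

View pics/w11z.png

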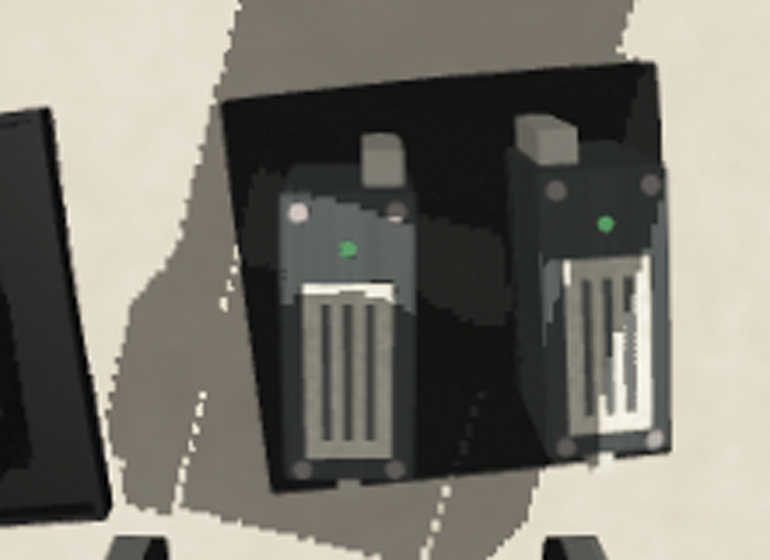

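Call:
jog_arm --plan '[[[0,-0.05,0.4,0,0,0],[0,0,0.6,0,0,0],[0,0,0.7,0,0,0],[0,0,0.7,0,0,0],[0,0,0.6,0,0,0],[0,0,0.4,0,0,0],[0,0,0.27,0,0,0],[0,0,0.2,0,0,0],[0,0,0,0,0,0]]]'

```text
time_s: 29.8
position: [0.4879, -0.0491, 0.0381]
tool_rot: [[-0.997, 0.072, -0.001], [0.072, 0.997, 0.0], [0.001, 0.0, -1.0]]
ft_force: [0.4, -0.4, -0.3]
grip_width: 0.0513
```

Call:
jog_arm --plan '[[[0,0,0,0,0,0],[0,0,0,0,0,0],[0,0,0,0,0,0],[0,0,0,0,0,0],[0,0,0,0,0,0],[0,0,0,0,0,0]]]' --grip -1 --squeeze 50

```text
time_s: 30.4
position: [0.4884, -0.0495, 0.0393]
tool_rot: [[-0.997, 0.073, 0.002], [0.073, 0.997, -0.0], [-0.002, -0.0, -1.0]]
ft_force: [-0.9, 2.4, 6.4]
grip_width: 0.0329
```

Call:
jog_arm --plan '[[[0,0,-0.3,0,0,0],[0,0,-0.4,0,0,0],[0,0,-0.6,0,0,0],[0,0,-0.6,0,0,0],[0,0,-0.6,0,0,0],[0,0,-0.6,0,0,0],[0,0,-0.4,0,0,0],[0,0,0,0,0,0]]]'

```text
time_s: 31.2
position: [0.4887, -0.0497, 0.1803]
tool_rot: [[-0.997, 0.073, 0.004], [0.073, 0.997, -0.001], [-0.004, -0.001, -1.0]]
ft_force: [-0.1, 0.4, -2.5]
grip_width: 0.0331
```

Call:
jog_arm --plan '[[[0.1,0.6,0,0,0,0],[0.1,0.9,0,0,0,0],[0.1,1,0,0,0,0],[0.1,1,0,0,0,0],[0.1,1,0,0,0,0],[0.1,1,0,0,0,0],[0.1,1,0,0,0,0],[0.1,1,0,0,0,0],[0.1,1,0,0,0,0],[0.1,1,0,0,0,0]]]'

```text
time_s: 32.2
position: [0.475, 0.3339, 0.177]
tool_rot: [[-0.997, 0.073, -0.002], [0.073, 0.997, -0.001], [0.002, -0.001, -1.0]]
ft_force: [1.4, 0.7, -1.4]
grip_width: 0.0329
```

Call:
jog_arm --plan '[[[0.1,0.8,0,0,0,0],[0.08,0.53,0,0,0,0],[0,0,0,0,0,-0.48],[0,0,0,0,0,-0.48],[0,0,0,0,0,-0.48],[0,0,0,0,0,0],[0,0,0,0,0,0],[0,0,0,0,0,0]]]'

```text
time_s: 33.0
position: [0.4724, 0.3859, 0.178]
tool_rot: [[-0.99, -0.141, -0.001], [-0.141, 0.99, -0.0], [0.001, -0.0, -1.0]]
ft_force: [0.1, -1.1, -1.1]
grip_width: 0.0331
```

```bash
python3 - <<'E'
from h import *
s=env.observe(); print(s['time_s'],np.round(s['position'],4),np.round(s['ft_force'],1),s['grip_width'],np.round(s['tool_rot'],4)[:,1])
C=cam('wrist');im,d=vision.get_image('wrist'); cv2.imwrite('pics/w12.png',im[:,:,::-1])
cv2.imwrite('pics/w12z.png',cv2.resize(im[100:380,180:400,::-1],None,fx=2.1,fy=2.1,interpolation=cv2.INTER_CUBIC))
P=cloud('wrist',d,C); P9=np.load('pics/w9P.npy')
for r in spotter.trace('wrist','spare_a')[:1]:
  Q=P[r['pixels']&(d>0)]; top=s['position'][2]+.022
  print(r['score'],r['rect'],rectfit(Q,(top-.008,top+.01)),np.median(Q[:,2]),top)
  Q=P9[r['pixels']&(d>0)]; top=.1776+.022
  print(rectfit(Q,(top-.008,top+.01)))
E
```

```text
33.0 [0.4724 0.3859 0.178 ] [ 0.1 -1.1 -1.1] 0.03306534174394836 [-1.413e-01  9.900e-01 -3.000e-04]
0.95 [0.0, 133.7, 10.1, 199.3] (array([0., 0.]), array([0., 0.]), 0.0, 0, np.float64(nan)) 0.016391174538606945 0.1999929280955424
(array([0., 0.]), array([0., 0.]), 0.0, 0, np.float64(nan))
  return _methods._mean(a, axis=axis, dtype=dtype,
  ret = ret.dtype.type(ret / rcount)
```

View pics/w12z.png

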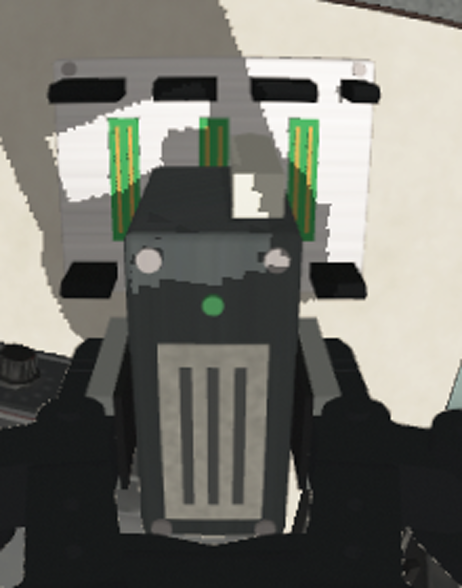

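Call:
jog_arm --plan '[[[0,0.012,0.4,0,0,-0.02],[0,0,0.6,0,0,0],[0,0,0.6,0,0,0],[0,0,0.4,0,0,0],[0,0,0.1,0,0,0],[0,0,0,0,0,0],[0,0,0,0,0,0]]]'

```text
time_s: 33.8
position: [0.4729, 0.3867, 0.0955]
tool_rot: [[-0.989, -0.146, 0.002], [-0.146, 0.989, 0.001], [-0.002, 0.001, -1.0]]
ft_force: [0.2, -0.2, -1.2]
grip_width: 0.0326
```

Call:
jog_arm --plan '[[[0,0,0.15,0,0,0],[0,0,0.15,0,0,0],[0,0,0.1,0,0,0],[0,0,0.1,0,0,0],[0,0,0,0,0,0]]]'

```text
time_s: 34.3
position: [0.4722, 0.3863, 0.0738]
tool_rot: [[-0.989, -0.146, -0.001], [-0.146, 0.989, -0.001], [0.001, -0.0, -1.0]]
ft_force: [-0.1, -0.1, -1.9]
grip_width: 0.0331
```

Call:
jog_arm --plan '[[[0,0,0.2,0,0,0],[0,0,0.2,0,0,0],[0,0,0.2,0,0,0],[0,0,0.08,0,0,0],[0,0,0,0,0,0]]]'

```text
time_s: 34.8
position: [0.4721, 0.3864, 0.0465]
tool_rot: [[-0.989, -0.146, -0.001], [-0.146, 0.989, -0.001], [0.001, -0.0, -1.0]]
ft_force: [0.9, 0.1, -2.1]
grip_width: 0.0333
```

Call:
jog_arm --plan '[[[0,0,0.06,0,0,0],[0,0,0.04,0,0,0],[0,0,0,0,0,0]]]'

```text
time_s: 35.1
position: [0.4725, 0.3865, 0.0434]
tool_rot: [[-0.989, -0.146, 0.0], [-0.146, 0.989, 0.0], [-0.0, 0.0, -1.0]]
ft_force: [-0.3, 0.2, -1.4]
grip_width: 0.0329
```

Call:
jog_arm --plan '[[[0,0,0.04,0,0,0],[0,0,0,0,0,0]]]'

```text
time_s: 35.3
position: [0.4725, 0.3867, 0.0433]
tool_rot: [[-0.989, -0.146, 0.001], [-0.146, 0.989, 0.0], [-0.001, 0.0, -1.0]]
ft_force: [-4.1, -1.9, 10.2]
grip_width: 0.0332
```

Call:
jog_arm --plan '[[[0,0,0,0,0,0],[0,0,0,0,0,0],[0,0,0,0,0,0],[0,0,0,0,0,0]]]' --grip 0.2

```text
time_s: 35.7
position: [0.4724, 0.3865, 0.0416]
tool_rot: [[-0.989, -0.146, -0.0], [-0.146, 0.989, -0.0], [0.0, -0.0, -1.0]]
ft_force: [-0.0, -0.3, 0.0]
grip_width: 0.0512
```

Call:
jog_arm --plan '[[[0,0,-0.4,0,0,0],[0,0,-0.6,0,0,0],[0,0,-0.8,0,0,0],[0,0,-0.8,0,0,0],[0,0,-0.8,0,0,0],[0,0,-0.5,0,0,0],[0,0,0,0,0,0],[0,0,0,0,0,0]]]'

```text
time_s: 36.5
position: [0.4722, 0.3864, 0.197]
tool_rot: [[-0.989, -0.146, -0.001], [-0.146, 0.989, -0.0], [0.001, -0.0, -1.0]]
ft_force: [0.0, -0.4, -0.4]
grip_width: 0.0511
```

```bash
python3 - <<'E'
from h import *
s=env.observe(); print(s['time_s'],np.round(s['position'],4),np.round(s['ft_force'],1),s['grip_width'])
C=cam('wrist');im,d=vision.get_image('wrist'); cv2.imwrite('pics/w13.png',im[:,:,::-1])
P=cloud('wrist',d,C)
for r in spotter.trace('wrist','spare_a')[:2]:
  Q=P[r['pixels']&(d>0)]
  print(r['score'],r['rect'],np.percentile(Q[:,2],95),rectfit(Q,(.05,.08)))
E
```

```text
36.5 [0.4722 0.3864 0.197 ] [ 0.  -0.4 -0.4] 0.05114808706550718
0.88 [2.0, 125.1, 22.7, 200.4] 0.042853123601888386 (array([0., 0.]), array([0., 0.]), 0.0, 0, np.float64(nan))
0.63 [263.2, 136.1, 303.1, 241.7] 0.06916381355194501 (array([473.1, 387.6]), array([93.6, 34.2]), 8.6, 3397, np.float64(0.0678))
  return _methods._mean(a, axis=axis, dtype=dtype,
  ret = ret.dtype.type(ret / rcount)
```

View pics/w13.png

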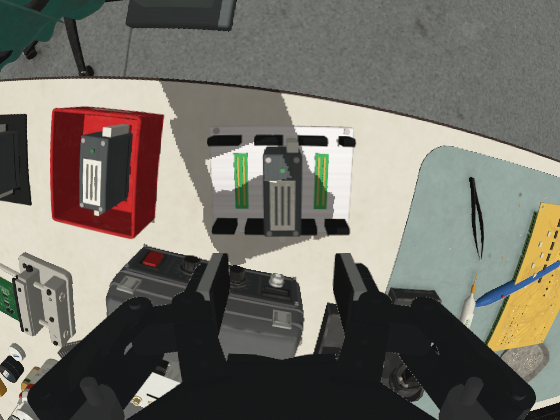

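Call:
jog_arm --plan '[[[0,0,0,0,0,0.39],[0,0,0,0,0,0.38],[0,-0.5,0,0,0,0],[-0.02,-0.9,0,0,0,0],[-0.02,-1,0,0,0,0],[-0.02,-1,0,0,0,0],[-0.02,-1,0,0,0,0],[-0.02,-1,0,0,0,0],[-0.02,-1,0,0,0,0],[0,-1,0,0,0,0]]]' --grip 0.3

```text
time_s: 37.6
position: [0.4857, 0.0892, 0.1966]
tool_rot: [[-1.0, -0.031, -0.002], [-0.031, 1.0, 0.0], [0.002, 0.0, -1.0]]
ft_force: [0.9, 0.3, 0.3]
grip_width: 0.0558
```

Call:
jog_arm --plan '[[[-0.02,-1,0,0,0,0],[0,-1,0,0,0,0],[0,-1,0,0,0,0],[0,-1,0,0,0,0],[0,-1,0,0,0,0],[0,-0.9,0,0,0,0],[0,-0.62,0,0,0,0],[0,0,0,0,0,0],[0,0,0,0,0,0],[0,0,0,0,0,0]]]'

```text
time_s: 38.6
position: [0.4949, -0.1688, 0.1973]
tool_rot: [[-1.0, -0.032, -0.001], [-0.032, 1.0, 0.001], [0.001, 0.001, -1.0]]
ft_force: [0.5, 0.3, 0.1]
grip_width: 0.0559
```

```bash
python3 - <<'E'
from h import *
s=env.observe(); print(s['time_s'],np.round(s['position'],4),np.round(s['ft_force'],1),s['grip_width'],np.round(s['tool_rot'],4)[:,1])
C=cam('wrist');im,d=vision.get_image('wrist'); cv2.imwrite('pics/w14.png',im[:,:,::-1])
P=cloud('wrist',d,C)
for n in ['module_fins','module_terminals']:
 for r in spotter.trace('wrist',n)[:1]:
  Q=P[r['pixels']&(d>0)]
  print(n,r['score'],r['rect'],rectfit(Q,(.09,.12)))
E
```

```text
38.6 [ 0.4949 -0.1688  0.1973] [0.5 0.3 0.1] 0.05585820462879902 [-3.160e-02  9.995e-01  9.000e-04]
module_fins 0.83 [258.0, 132.8, 300.7, 250.9] (array([ 494. , -170.7]), array([76.3, 32.2]), 1.5, 3138, np.float64(0.0987))
module_terminals 0.71 [166.6, 132.8, 229.2, 247.8] (array([ 495.3, -244.2]), array([75.6, 32.8]), 2.0, 3475, np.float64(0.1006))
```

View pics/w14.png

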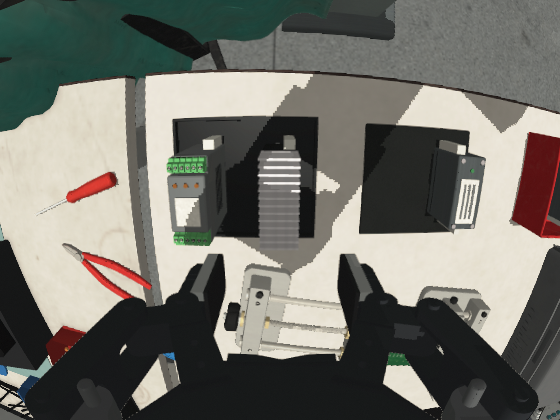

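Call:
jog_arm --plan '[[[0.015,-0.025,0.4,0,0,0],[0,0,0.6,0,0,0],[0,0,0.6,0,0,0],[0,0,0.6,0,0,0],[0,0,0.5,0,0,0],[0,0,0.3,0,0,0],[0,0,0.15,0,0,0],[0,0,0,0,0,0],[0,0,0,0,0,0]]]'

```text
time_s: 39.65
position: [0.4949, -0.1708, 0.0723]
tool_rot: [[-1.0, -0.031, 0.001], [-0.031, 1.0, -0.001], [-0.001, -0.001, -1.0]]
ft_force: [0.3, 0.1, -0.1]
grip_width: 0.0552
```

Call:
jog_arm --plan '[[[0,0,0,0,0,0],[0,0,0,0,0,0],[0,0,0,0,0,0],[0,0,0,0,0,0],[0,0,0,0,0,0],[0,0,0,0,0,0]]]' --grip -1 --squeeze 50

```text
time_s: 40.25
position: [0.4949, -0.171, 0.0725]
tool_rot: [[-1.0, -0.031, 0.002], [-0.031, 1.0, -0.001], [-0.002, -0.001, -1.0]]
ft_force: [0.3, 1.6, 6.6]
grip_width: 0.0313
```

Call:
jog_arm --plan '[[[0,0,-0.3,0,0,0],[0,0,-0.4,0,0,0],[0,0,-0.6,0,0,0],[0,0,-0.6,0,0,0],[0,0,-0.6,0,0,0],[0,0,-0.6,0,0,0],[0,0,-0.4,0,0,0],[0,0,0,0,0,0]]]'

```text
time_s: 41.05
position: [0.495, -0.1712, 0.2134]
tool_rot: [[-1.0, -0.031, 0.003], [-0.031, 1.0, -0.002], [-0.003, -0.002, -1.0]]
ft_force: [0.3, -0.1, -2.6]
grip_width: 0.031
```

Call:
jog_arm --plan '[[[0,0.5,0,0,0,0],[0.02,0.9,0,0,0,0],[0.02,1,0,0,0,0],[0.02,1,0,0,0,0],[0.02,1,0,0,0,0],[0.02,1,0,0,0,0],[0.02,1,0,0,0,0],[0.02,1,0,0,0,0],[0.02,1,0,0,0,0],[0.02,1,0,0,0,0]]]'

```text
time_s: 42.05
position: [0.4749, 0.2062, 0.2103]
tool_rot: [[-1.0, -0.031, -0.002], [-0.031, 1.0, -0.001], [0.002, -0.0, -1.0]]
ft_force: [1.1, 0.2, -2.6]
grip_width: 0.0315
```

Call:
jog_arm --plan '[[[0.02,1,0,0,0,0],[0.02,1,0,0,0,0],[0.02,1,0,0,0,0],[0,1,0,0,0,0],[0,0.9,0,0,0,0],[0,0.7,0,0,0,0],[0,0,0,0,0,-0.38],[0,0,0,0,0,-0.38],[0,0,0,0,0,0],[0,0,0,0,0,0]]]'

```text
time_s: 43.05
position: [0.4663, 0.4283, 0.2106]
tool_rot: [[-0.99, -0.143, -0.002], [-0.143, 0.99, -0.001], [0.002, -0.001, -1.0]]
ft_force: [0.3, -0.3, -2.9]
grip_width: 0.0315
```

Call:
jog_arm --plan '[[[0,0,0,0,0,0],[0,0,0,0,0,0]]]'

```text
time_s: 43.25
position: [0.4665, 0.4283, 0.2116]
tool_rot: [[-0.99, -0.143, -0.0], [-0.143, 0.99, -0.0], [0.0, -0.0, -1.0]]
ft_force: [0.1, 0.6, -2.6]
grip_width: 0.0312
```

```bash
python3 - <<'E'
from h import *
s=env.observe(); print(s['time_s'],np.round(s['position'],4),np.round(s['ft_force'],1),s['grip_width'],np.round(s['tool_rot'],4)[:,1])
im,d=vision.get_image('wrist'); cv2.imwrite('pics/w15.png',im[:,:,::-1])
E
```

```text
43.25 [0.4665 0.4283 0.2116] [ 0.1  0.6 -2.6] 0.03115808263003028 [-1.433e-01  9.897e-01 -1.000e-04]
```

View pics/w15.png

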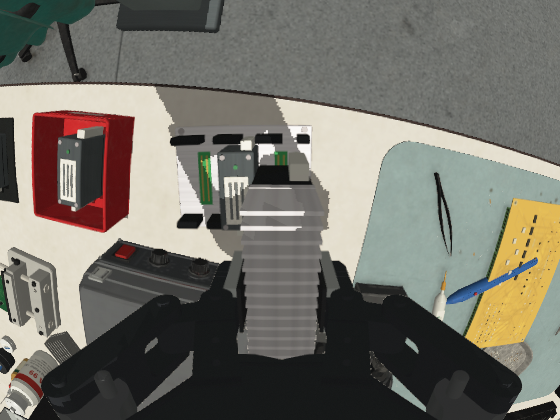

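Call:
jog_arm --plan '[[[0,0,0.4,0,0,0],[0,0,0.5,0,0,0],[0,0,0.5,0,0,0],[0,0,0.4,0,0,0],[0,0,0.2,0,0,0],[0,0,0.1,0,0,0],[0,0,0,0,0,0],[0,0,0,0,0,0]]]'

```text
time_s: 44.1
position: [0.4668, 0.4287, 0.1286]
tool_rot: [[-0.99, -0.144, 0.001], [-0.144, 0.99, 0.001], [-0.001, 0.001, -1.0]]
ft_force: [-0.3, -1.3, -2.6]
grip_width: 0.031
```

Call:
jog_arm --plan '[[[0,0,0.15,0,0,0],[0,0,0.15,0,0,0],[0,0,0.15,0,0,0],[0,0,0.1,0,0,0],[0,0,0,0,0,0]]]'

```text
time_s: 44.6
position: [0.4662, 0.4283, 0.1048]
tool_rot: [[-0.99, -0.144, -0.001], [-0.144, 0.99, -0.001], [0.001, -0.001, -1.0]]
ft_force: [-0.7, -0.4, -2.1]
grip_width: 0.031
```

Call:
jog_arm --plan '[[[0,0,0.2,0,0,0],[0,0,0.2,0,0,0],[0,0,0.15,0,0,0],[0,0,0.05,0,0,0],[0,0,0,0,0,0]]]'

```text
time_s: 45.1
position: [0.4664, 0.4285, 0.0813]
tool_rot: [[-0.99, -0.144, -0.001], [-0.144, 0.99, -0.0], [0.001, -0.0, -1.0]]
ft_force: [-0.3, 0.1, -3.2]
grip_width: 0.0312
```

Call:
jog_arm --plan '[[[0,0,0.06,0,0,0],[0,0,0.03,0,0,0],[0,0,0,0,0,0]]]'

```text
time_s: 45.4
position: [0.4665, 0.4285, 0.0781]
tool_rot: [[-0.99, -0.144, -0.0], [-0.144, 0.99, -0.0], [0.0, -0.0, -1.0]]
ft_force: [0.3, -0.3, -3.4]
grip_width: 0.0312
```

Call:
jog_arm --plan '[[[0,0,0.04,0,0,0],[0,0,0,0,0,0]]]'

```text
time_s: 45.6
position: [0.4667, 0.4287, 0.0776]
tool_rot: [[-0.99, -0.144, 0.001], [-0.144, 0.99, 0.001], [-0.001, 0.0, -1.0]]
ft_force: [-2.1, -1.3, 3.7]
grip_width: 0.0309
```

Call:
jog_arm --plan '[[[0,0,0,0,0,0],[0,0,0,0,0,0],[0,0,0,0,0,0],[0,0,0,0,0,0]]]' --grip 0.3

```text
time_s: 46.0
position: [0.4665, 0.4285, 0.0765]
tool_rot: [[-0.99, -0.144, -0.0], [-0.144, 0.99, 0.0], [0.0, 0.0, -1.0]]
ft_force: [-0.2, 0.3, -1.0]
grip_width: 0.0553
```

Call:
jog_arm --plan '[[[0,0,-0.4,0,0,0],[0,0,-0.6,0,0,0],[0,0,-0.8,0,0,0],[0,0,-0.8,0,0,0],[0,0,-0.6,0,0,0],[0,0,0,0,0,0],[0,0,0,0,0,0]]]'

```text
time_s: 46.7
position: [0.4664, 0.4285, 0.2042]
tool_rot: [[-0.99, -0.144, -0.0], [-0.144, 0.99, -0.0], [0.0, -0.0, -1.0]]
ft_force: [0.4, 0.1, -0.6]
grip_width: 0.0556
```

```bash
python3 - <<'E'
from h import *
s=env.observe(); print(s['time_s'],np.round(s['position'],4),np.round(s['ft_force'],1),s['grip_width'],np.round(s['tool_rot'],4)[:,1])
C=cam('wrist');im,d=vision.get_image('wrist'); cv2.imwrite('pics/w16.png',im[:,:,::-1])
P=cloud('wrist',d,C)
for n,b in [('module_fins',(.09,.12)),('spare_a',(.05,.08))]:
 for r in spotter.trace('wrist',n)[:2]:
  Q=P[r['pixels']&(d>0)]
  print(n,r['score'],r['rect'],rectfit(Q,b))
E
```

```text
46.7 [0.4664 0.4285 0.2042] [ 0.4  0.1 -0.6] 0.055578723602063944 [-0.1442  0.9896 -0.    ]
module_fins 0.59 [264.4, 134.6, 306.0, 249.8] (array([465.8, 429.1]), array([76.2, 32.2]), 8.1, 3577, np.float64(0.1025))
spare_a 0.76 [214.9, 136.3, 261.1, 239.1] (array([473.2, 387.2]), array([94.2, 35.1]), 8.3, 3333, np.float64(0.0678))
spare_a 0.44 [1.1, 130.6, 9.2, 190.0] (array([0., 0.]), array([0., 0.]), 0.0, 0, np.float64(nan))
  return _methods._mean(a, axis=axis, dtype=dtype,
  ret = ret.dtype.type(ret / rcount)
```

View pics/w16.png

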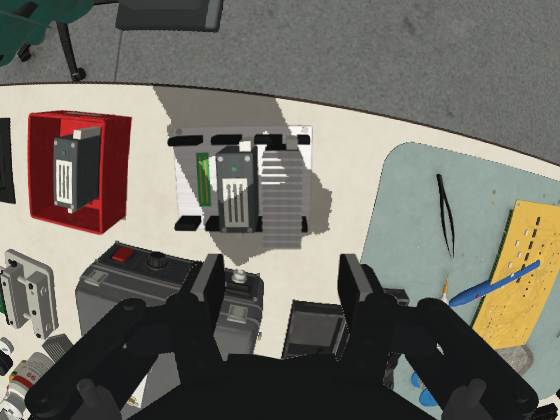

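Call:
jog_arm --plan '[[[0,0,0,0,0,0.38],[0,0,0,0,0,0.38],[0,-0.5,0,0,0,0],[-0.02,-0.9,0,0,0,0],[-0.02,-1,0,0,0,0],[-0.02,-1,0,0,0,0],[-0.02,-1,0,0,0,0],[-0.02,-1,0,0,0,0],[-0.02,-1,0,0,0,0],[-0.02,-1,0,0,0,0]]]'

```text
time_s: 47.85
position: [0.4807, 0.1313, 0.2037]
tool_rot: [[-1.0, -0.031, -0.002], [-0.031, 1.0, -0.0], [0.002, -0.0, -1.0]]
ft_force: [-0.0, -0.8, 0.1]
grip_width: 0.0556
```

Call:
jog_arm --plan '[[[-0.02,-1,0,0,0,0],[-0.02,-1,0,0,0,0],[-0.02,-1,0,0,0,0],[-0.02,-1,0,0,0,0],[-0.01,-1,0,0,0,0],[0,-1,0,0,0,0],[0,-1,0,0,0,0],[0,-1,0,0,0,0],[0,-0.9,0,0,0,0],[0,-0.5,0,0,0,0]]]'

```text
time_s: 48.85
position: [0.4959, -0.2452, 0.2034]
tool_rot: [[-1.0, -0.029, -0.001], [-0.029, 1.0, 0.001], [0.001, 0.001, -1.0]]
ft_force: [0.6, 0.4, 0.3]
grip_width: 0.0556
```

Call:
jog_arm --plan '[[[0,0,0,0,0,0],[0,0,0,0,0,0],[0,0,0,0,0,0]]]'

```text
time_s: 49.15
position: [0.4964, -0.2414, 0.2045]
tool_rot: [[-0.999, -0.032, -0.0], [-0.032, 0.999, 0.001], [0.0, 0.001, -1.0]]
ft_force: [-0.1, 0.7, -0.5]
grip_width: 0.0556
```

```bash
python3 - <<'E'
from h import *
s=env.observe(); print(s['time_s'],np.round(s['position'],4),np.round(s['ft_force'],1),s['grip_width'],np.round(s['tool_rot'],4)[:,1])
C=cam('wrist');im,d=vision.get_image('wrist'); cv2.imwrite('pics/w17.png',im[:,:,::-1])
P=cloud('wrist',d,C)
for n,b in [('module_terminals',(.09,.12))]:
 for r in spotter.trace('wrist',n)[:2]:
  Q=P[r['pixels']&(d>0)]
  print(n,r['score'],r['rect'],rectfit(Q,b))
E
```

```text
49.15 [ 0.4964 -0.2414  0.2045] [-0.1  0.7 -0.5] 0.05556563484897187 [-3.210e-02  9.995e-01  6.000e-04]
module_terminals 0.77 [261.5, 131.1, 299.2, 242.6] (array([ 495.1, -243.9]), array([75.8, 31.9]), 2.2, 3378, np.float64(0.1007))
```

View pics/w17.png

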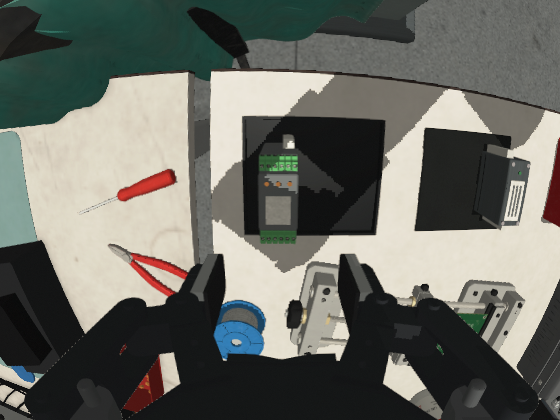

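Call:
jog_arm --plan '[[[0,-0.025,0.4,0,0,0],[0,0,0.6,0,0,0],[0,0,0.6,0,0,0],[0,0,0.6,0,0,0],[0,0,0.5,0,0,0],[0,0,0.4,0,0,0],[0,0,0.2,0,0,0],[0,0,0,0,0,0],[0,0,0,0,0,0]]]'

```text
time_s: 50.15
position: [0.4967, -0.2438, 0.0732]
tool_rot: [[-1.0, -0.031, 0.001], [-0.031, 1.0, -0.001], [-0.001, -0.001, -1.0]]
ft_force: [-0.2, 0.3, -0.0]
grip_width: 0.0554
```

Call:
jog_arm --plan '[[[0,0,0,0,0,0],[0,0,0,0,0,0],[0,0,0,0,0,0],[0,0,0,0,0,0],[0,0,0,0,0,0],[0,0,0,0,0,0]]]' --grip -1 --squeeze 50

```text
time_s: 50.75
position: [0.4968, -0.2442, 0.0735]
tool_rot: [[-1.0, -0.031, 0.002], [-0.031, 1.0, -0.001], [-0.002, -0.001, -1.0]]
ft_force: [-1.0, 0.1, 6.1]
grip_width: 0.0312
```

Call:
jog_arm --plan '[[[0,0,-0.3,0,0,0],[0,0,-0.4,0,0,0],[0,0,-0.6,0,0,0],[0,0,-0.6,0,0,0],[0,0,-0.6,0,0,0],[0,0,-0.6,0,0,0],[0,0,-0.4,0,0,0],[0,0,0,0,0,0],[0,0,0,0,0,0]]]'

```text
time_s: 51.65
position: [0.496, -0.2436, 0.2121]
tool_rot: [[-1.0, -0.031, -0.001], [-0.031, 1.0, 0.001], [0.001, 0.001, -1.0]]
ft_force: [-1.1, -0.1, -3.5]
grip_width: 0.0312
```

Call:
jog_arm --plan '[[[0,0.5,0,0,0,0],[0,0.9,0,0,0,0],[0,1,0,0,0,0],[0,1,0,0,0,0],[0,1,0,0,0,0],[0,1,0,0,0,0],[0,1,0,0,0,0],[0,1,0,0,0,0],[0,1,0,0,0,0],[0,1,0,0,0,0]]]'

```text
time_s: 52.65
position: [0.4834, 0.1342, 0.2116]
tool_rot: [[-1.0, -0.031, -0.002], [-0.031, 1.0, 0.0], [0.002, 0.0, -1.0]]
ft_force: [0.1, -1.4, -2.9]
grip_width: 0.031
```

Call:
jog_arm --plan '[[[0,1,0,0,0,0],[0,1,0,0,0,0],[0,1,0,0,0,0],[0,0.9,0,0,0,0],[0,0.8,0,0,0,0],[0,0.6,0,0,0,0],[0,0,0,0,0,-0.38],[0,0,0,0,0,-0.38],[0,0,0,0,0,0],[0,0,0,0,0,0]]]'

```text
time_s: 53.65
position: [0.4776, 0.3439, 0.2118]
tool_rot: [[-0.99, -0.143, -0.002], [-0.143, 0.99, -0.001], [0.002, -0.0, -1.0]]
ft_force: [0.7, 0.1, -2.2]
grip_width: 0.031
```

Call:
jog_arm --plan '[[[0,0,0,0,0,0],[0,0,0,0,0,0]]]'

```text
time_s: 53.85
position: [0.4782, 0.3438, 0.2124]
tool_rot: [[-0.99, -0.143, -0.0], [-0.143, 0.99, -0.0], [0.0, -0.0, -1.0]]
ft_force: [-0.8, -0.3, -2.9]
grip_width: 0.0314
```

```bash
python3 - <<'E'
from h import *
s=env.observe(); print(s['time_s'],np.round(s['position'],4),np.round(s['ft_force'],1),s['grip_width'],np.round(s['tool_rot'],4)[:,1])
im,d=vision.get_image('wrist'); cv2.imwrite('pics/w18.png',im[:,:,::-1])
E
```

```text
53.85 [0.4782 0.3438 0.2124] [-0.8 -0.3 -2.9] 0.031436986878510965 [-0.1433  0.9897 -0.    ]
```

View pics/w18.png

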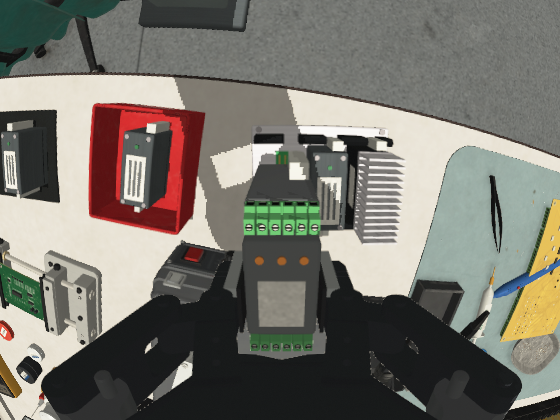

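Call:
jog_arm --plan '[[[0,0.012,0.4,0,0,0],[0,0,0.5,0,0,0],[0,0,0.5,0,0,0],[0,0,0.4,0,0,0],[0,0,0.2,0,0,0],[0,0,0.1,0,0,0],[0,0,0,0,0,0],[0,0,0,0,0,0]]]'

```text
time_s: 54.7
position: [0.4786, 0.3445, 0.1293]
tool_rot: [[-0.99, -0.144, 0.001], [-0.144, 0.99, 0.001], [-0.001, 0.0, -1.0]]
ft_force: [0.3, -0.1, -2.2]
grip_width: 0.031
```

Call:
jog_arm --plan '[[[0,0,0.15,0,0,0],[0,0,0.15,0,0,0],[0,0,0.15,0,0,0],[0,0,0.1,0,0,0],[0,0,0,0,0,0]]]'

```text
time_s: 55.2
position: [0.4779, 0.3442, 0.1057]
tool_rot: [[-0.99, -0.144, -0.001], [-0.144, 0.99, -0.001], [0.001, -0.0, -1.0]]
ft_force: [-0.4, 0.1, -2.6]
grip_width: 0.0312
```

Call:
jog_arm --plan '[[[0,0,0.2,0,0,0],[0,0,0.2,0,0,0],[0,0,0.15,0,0,0],[0,0,0.05,0,0,0],[0,0,0,0,0,0]]]'

```text
time_s: 55.7
position: [0.4781, 0.3443, 0.0821]
tool_rot: [[-0.99, -0.144, -0.001], [-0.144, 0.99, -0.0], [0.001, -0.0, -1.0]]
ft_force: [-0.4, -0.1, -2.9]
grip_width: 0.0314
```

Call:
jog_arm --plan '[[[0,0,0.06,0,0,0],[0,0,0.03,0,0,0],[0,0,0,0,0,0]]]'

```text
time_s: 56.0
position: [0.4782, 0.3443, 0.0789]
tool_rot: [[-0.99, -0.144, -0.0], [-0.144, 0.99, -0.0], [0.0, -0.0, -1.0]]
ft_force: [0.0, 0.3, -2.9]
grip_width: 0.0311
```

Call:
jog_arm --plan '[[[0,0,0.04,0,0,0],[0,0,0,0,0,0]]]'

```text
time_s: 56.2
position: [0.4784, 0.3444, 0.0785]
tool_rot: [[-0.99, -0.144, 0.001], [-0.144, 0.99, 0.0], [-0.001, 0.0, -1.0]]
ft_force: [-2.8, -1.6, 5.3]
grip_width: 0.0311
```

Call:
jog_arm --plan '[[[0,0,0,0,0,0],[0,0,0,0,0,0],[0,0,0,0,0,0],[0,0,0,0,0,0]]]' --grip 0.3

```text
time_s: 56.6
position: [0.4783, 0.3443, 0.0773]
tool_rot: [[-0.99, -0.144, 0.0], [-0.144, 0.99, 0.0], [-0.0, 0.0, -1.0]]
ft_force: [0.1, -0.4, 0.2]
grip_width: 0.0556
```

Call:
jog_arm --plan '[[[0,0,-0.4,0,0,0],[0,0,-0.6,0,0,0],[0,0,-0.8,0,0,0],[0,0,-0.8,0,0,0],[0,0,-0.8,0,0,0],[0,0,-0.8,0,0,0],[0,0.6,0,0,0,0],[0,0.4,0,0,0,0],[0,0,0,0,0,0],[0,0,0,0,0,0]]]'

```text
time_s: 57.6
position: [0.4722, 0.3838, 0.2442]
tool_rot: [[-0.989, -0.145, -0.002], [-0.145, 0.989, -0.001], [0.002, -0.001, -1.0]]
ft_force: [0.3, -0.1, 1.5]
grip_width: 0.0556
```

```bash
python3 - <<'E'
from h import *
s=env.observe(); print(s['time_s'],np.round(s['position'],4),np.round(s['ft_force'],1),s['grip_width'],np.round(s['tool_rot'],4)[:,1])
C=cam('wrist');im,d=vision.get_image('wrist'); cv2.imwrite('pics/w19.png',im[:,:,::-1])
P=cloud('wrist',d,C)
for n,b in [('module_fins',(.09,.12)),('module_terminals',(.09,.12)),('spare_a',(.05,.08)),('failed',(.05,.08))]:
 for r in spotter.trace('wrist',n)[:2]:
  Q=P[r['pixels']&(d>0)]
  if ((Q[:,2]>b[0])&(Q[:,2]<b[1])).sum()>20: print(n,r['score'],r['rect'],rectfit(Q,b))
im,d=vision.get_image('top'); P=cloud('top',d)
cv2.imwrite('pics/top3.png',cv2.resize(im[150:250,140:440,::-1],None,fx=2.5,fy=2.5,interpolation=cv2.INTER_CUBIC))
for r in spotter.trace('top','spare_b')[:2]:
  Q=P[r['pixels']&(d>0)]
  print('b',r['score'],r['rect'],rectfit(Q,(.055,.075)),robust(Q,(.055,.075)))
E
```

```text
57.6 [0.4722 0.3838 0.2442] [ 0.3 -0.1  1.5] 0.05562752990471661 [-0.145   0.9894 -0.0011]
module_fins 0.83 [303.9, 132.4, 352.0, 233.6] (array([466.1, 428.6]), array([75.9, 32.8]), 8.1, 2483, np.float64(0.1021))
module_terminals 0.62 [220.2, 128.7, 263.0, 229.2] (array([477.1, 344.2]), array([75.8, 32.8]), 8.0, 2847, np.float64(0.1055))
spare_a 0.94 [0.0, 120.9, 41.6, 191.1] (array([486.7,  18. ]), array([93.6, 37.1]), 0.4, 1253, np.float64(0.0633))
spare_a 0.55 [267.3, 136.8, 304.8, 222.3] (array([472.6, 387.7]), array([92.1, 33.2]), 9.7, 2449, np.float64(0.0678))
failed 0.82 [100.1, 122.1, 151.0, 200.9] (array([477.2, 198.6]), array([91.7, 34.5]), -3.0, 1989, np.float64(0.0619))
b 0.63 [307.3, 184.7, 319.7, 220.9] (array([488.5,  19.1]), array([76.5, 34.1]), 0.6, 373, np.float64(0.0611)) (np.float64(1.25), array([489.2,  19.5]), array([74. , 33.2]), 373)
b 0.5 [172.6, 188.2, 188.9, 223.5] (array([475.2, 381.4]), array([72.3, 20.6]), 9.2, 141, np.float64(0.0645)) (np.float64(9.0), array([474.9, 380.9]), array([69.7, 19.3]), 141)
```

View pics/w19.png

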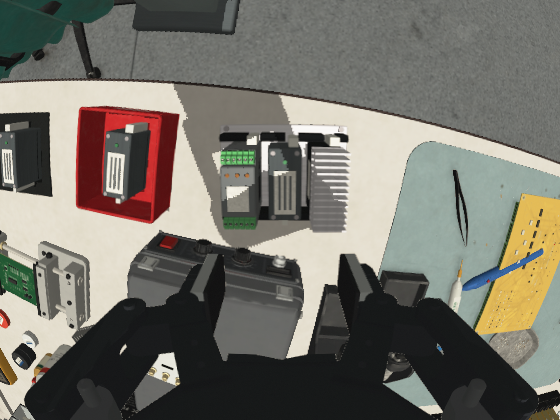

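View pics/top3.png

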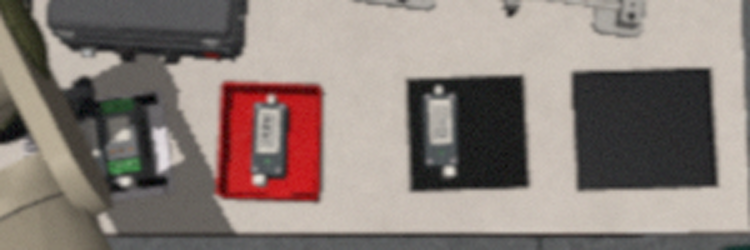

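```bash
python3 - <<'E'
from rig import close_job
print(close_job())
E
```

```text
the job is handed in; nothing more can be done
None
```

The job is handed in, at about 58 s of the 138 s allowed; the hand-in reported no verdict. I moved both tall modules to the tray and the failed module to the bin. The matching spare, the one at y ≈ -0.048 with its key rib on +y, went into the middle bay. Then I plugged both tall modules back into their own bays.

The last camera checks agreed with each other and none failed:

| Module | Position check | Height and angle |
|---|---|---|
| Tall modules | within about 1.5 mm of their start, in their own bays | tops about 0.102–0.106 m, yaw about 8° as before |
| Matching spare in the middle bay | within about 1 mm of where the failed module stood | same top height as the failed one had (0.068 m) |
| Failed module | upright in the bin, close to its centre | top at about 0.062 m |
| Other spare | within about 1 mm of its start | standing, not touched |

The spare's yaw read 9.7° in the last distant view, against 8.3–8.6° in two closer ones. I put that down to measuring noise.

The gripper was open at 56 mm and clear of everything at z = 0.244 m.

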